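# Load the wash cassette

## Task

Load the loose gold parts lying just to the right of the wash cassette into it for cleaning. First slide the comb gate at the front of the cassette fully open; then load every nozzle holder into a long lane and every short shanked sleeve into a short lane, one part to a lane, using the part's own end to hold the lane's spring gate back while you lower it in, so that it lies flat against the end stop with the gate sprung back over its end. Only when all the parts are home, slide the comb fully closed over them, and leave the two tins where they stand.

Things in the scene. Friction and masses are not known exactly. Their poses are not given: they have to be found in the camera images.
- cassette: Aluminium wash cassette fixed on the bench, 186 x 190 x 8 mm base plate; origin: centre of its underside. +x runs along the lanes from end stop to spring gates (about away from the robot), +y left. Four lanes at y = +75, +25 (long), -25, -75 mm (short). One end stop for all: face at x = -63 mm to 19 mm above the bench, then sloping back 7 mm to its top at 28 mm. Lane floors 8 mm above the bench.
- lane_long_1 (a point): Floor of long lane 1 (cassette y = +75 mm), 61 mm from the stop: a 122 mm part at home has its middle 11 mm above it. Axes as the cassette's. Side rails (28 mm apart inside, 14 mm long, tops 14 mm above the bench) 26 and 100 mm from the stop; fingers fit at the middle. 28 mm free to a part in the next lane: open the fingers to 38 mm at most there.
- gate_long_1 (a joint): Black spring gate of long lane 1: 0 to 0.026 m, pushed back along cassette +x; springs to 0 (3 N, plus 0.15 N a mm). At 0 its lower face is 116 mm from the stop (a home part holds it at 0.006). Above, 32 to 58 mm over the bench, its thumb plate stands 8 mm proud, over a home part's end. A part held level can push the plate back with its end; lowered past it, the gate snaps over.
- plate_long_1 (a point): Middle of the front face of the thumb plate (22 mm wide) of the gate of long lane 1, 45 mm above the bench; moves with the gate (108 mm from the end stop when the gate is at 0).
- lane_long_2 (a point): Floor of long lane 2 (cassette y = +25 mm), 61 mm from the stop: a 122 mm part at home has its middle 11 mm above it. Axes as the cassette's. Side rails (28 mm apart inside, 14 mm long, tops 14 mm above the bench) 26 and 100 mm from the stop; fingers fit at the middle. 28 mm free to a part in the next lane: open the fingers to 38 mm at most there.
- gate_long_2 (a joint): Black spring gate of long lane 2: 0 to 0.026 m, pushed back along cassette +x; springs to 0 (3 N, plus 0.15 N a mm). At 0 its lower face is 116 mm from the stop (a home part holds it at 0.006). Above, 32 to 58 mm over the bench, its thumb plate stands 8 mm proud, over a home part's end. A part held level can push the plate back with its end; lowered past it, the gate snaps over.
- plate_long_2 (a point): Middle of the front face of the thumb plate (22 mm wide) of the gate of long lane 2, 45 mm above the bench; moves with the gate (108 mm from the end stop when the gate is at 0).
- lane_short_1 (a point): Floor of short lane 1 (cassette y = -25 mm), 40 mm from the stop: a 80 mm part at home has its middle 11 mm above it. Axes as the cassette's. Side rails (28 mm apart inside, 14 mm long, tops 14 mm above the bench) 14 and 63 mm from the stop; fingers fit at the middle. 28 mm free to a part in the next lane: open the fingers to 38 mm at most there.
- gate_short_1 (a joint): Black spring gate of short lane 1: 0 to 0.026 m, pushed back along cassette +x; springs to 0 (3 N, plus 0.15 N a mm). At 0 its lower face is 74 mm from the stop (a home part holds it at 0.006). Above, 32 to 58 mm over the bench, its thumb plate stands 8 mm proud, over a home part's end. A part held level can push the plate back with its end; lowered past it, the gate snaps over.
- plate_short_1 (a point): Middle of the front face of the thumb plate (22 mm wide) of the gate of short lane 1, 45 mm above the bench; moves with the gate (66 mm from the end stop when the gate is at 0).
- lane_short_2 (a point): Floor of short lane 2 (cassette y = -75 mm), 40 mm from the stop: a 80 mm part at home has its middle 11 mm above it. Axes as the cassette's. Side rails (28 mm apart inside, 14 mm long, tops 14 mm above the bench) 14 and 63 mm from the stop; fingers fit at the middle. 28 mm free to a part in the next lane: open the fingers to 38 mm at most there.
- gate_short_2 (a joint): Black spring gate of short lane 2: 0 to 0.026 m, pushed back along cassette +x; springs to 0 (3 N, plus 0.15 N a mm). At 0 its lower face is 74 mm from the stop (a home part holds it at 0.006). Above, 32 to 58 mm over the bench, its thumb plate stands 8 mm proud, over a home part's end. A part held level can push the plate back with its end; lowered past it, the gate snaps over.
- plate_short_2 (a point): Middle of the front face of the thumb plate (22 mm wide) of the gate of short lane 2, 45 mm above the bench; moves with the gate (66 mm from the end stop when the gate is at 0).
- comb (a joint): Sliding comb gate, a steel bar across the lanes at the cassette's robot end, 31 to 37 mm above the bench. 0 = closed: four tongues (16 mm wide, underside 32 mm above the bench) reach 13 mm past the end stop over the lanes. 0.026 = open: slid along cassette +y, tongues between the lanes. Stays where left; about 2 N to slide.
- comb_tab (a point): Top centre of the comb's black upright grip tab, 63 mm above the bench, 14 x 14 mm, 26 mm high above the bar. At cassette x = -78 mm; y = -25 mm when closed, +1 mm when open. Moves with the comb; axes as the cassette's. Beware: a tall blue bin stands just left of the cassette (y > -0.11 m), a white tray on a carton behind it (x > 0.58, y > -0.29 m): pass over them at TCP heights of 0.4 m.
- holder_a_mid (a point): Middle of a nozzle holder lying on the bench, gold with grey ends, 122 mm long (its y axis), 22 mm wide and 21 mm high, flat-sided enough not to roll, 0.11 kg; this point is 10.5 mm above its underside. May go in either way round. May be absent.
- holder_b_mid (a point): Middle of a nozzle holder lying on the bench, gold with grey ends, 122 mm long (its y axis), 22 mm wide and 21 mm high, flat-sided enough not to roll, 0.11 kg; this point is 10.5 mm above its underside. May go in either way round. May be absent.
- shank_a_mid (a point): Middle of a short shanked sleeve lying on the bench, gold with a grey shank at one end, 80 mm long (its y axis), 22 mm wide and 22 mm high, does not roll, 0.09 kg; this point is 11 mm above its underside. May go in either way round. May be absent.
- shank_b_mid (a point): Middle of a short shanked sleeve lying on the bench, gold with a grey shank at one end, 80 mm long (its y axis), 22 mm wide and 22 mm high, does not roll, 0.09 kg; this point is 11 mm above its underside. May go in either way round. May be absent.
- tin: Bystander: lidded tin, 68 mm across, 42 mm high, standing; origin at the centre of its underside.
- grease_tin: Bystander: lidded tin, 62 mm across, 50 mm high, standing beyond the parts; origin at the centre of its underside.

How it is judged (in metres and radians):
On the way, in this order (a step that is already met when the one before it is completed fails the run):
1. the comb gate is slid open (at least 21 mm of its 26 mm) (value of joint comb above 0.021 m), for 0.2 s.
2. every part is home in a lane of its length, its spring gate over its end, while the comb is still open (((x of holder_a_mid in the frame of lane_long_1 between -0.004 and 0.004 m and y of holder_a_mid in the frame of lane_long_1 between -0.005 and 0.005 m and z of holder_a_mid in the frame of lane_long_1 between 0.007 and 0.0145 m and angle between the y axis of holder_a_mid and the x axis of cassette, either way round below 0.12 rad and value of joint gate_long_1 below 0.012 m) or (x of holder_a_mid in the frame of lane_long_2 between -0.004 and 0.004 m and y of holder_a_mid in the frame of lane_long_2 between -0.005 and 0.005 m and z of holder_a_mid in the frame of lane_long_2 between 0.007 and 0.0145 m and angle between the y axis of holder_a_mid and the x axis of cassette, either way round below 0.12 rad and value of joint gate_long_2 below 0.012 m)) and ((x of holder_b_mid in the frame of lane_long_1 between -0.004 and 0.004 m and y of holder_b_mid in the frame of lane_long_1 between -0.005 and 0.005 m and z of holder_b_mid in the frame of lane_long_1 between 0.007 and 0.0145 m and angle between the y axis of holder_b_mid and the x axis of cassette, either way round below 0.12 rad and value of joint gate_long_1 below 0.012 m) or (x of holder_b_mid in the frame of lane_long_2 between -0.004 and 0.004 m and y of holder_b_mid in the frame of lane_long_2 between -0.005 and 0.005 m and z of holder_b_mid in the frame of lane_long_2 between 0.007 and 0.0145 m and angle between the y axis of holder_b_mid and the x axis of cassette, either way round below 0.12 rad and value of joint gate_long_2 below 0.012 m)) and ((x of shank_a_mid in the frame of lane_short_1 between -0.004 and 0.004 m and y of shank_a_mid in the frame of lane_short_1 between -0.005 and 0.005 m and z of shank_a_mid in the frame of lane_short_1 between 0.007 and 0.0145 m and angle between the y axis of shank_a_mid and the x axis of cassette, either way round below 0.12 rad and value of joint gate_short_1 below 0.012 m) or (x of shank_a_mid in the frame of lane_short_2 between -0.004 and 0.004 m and y of shank_a_mid in the frame of lane_short_2 between -0.005 and 0.005 m and z of shank_a_mid in the frame of lane_short_2 between 0.007 and 0.0145 m and angle between the y axis of shank_a_mid and the x axis of cassette, either way round below 0.12 rad and value of joint gate_short_2 below 0.012 m)) and ((x of shank_b_mid in the frame of lane_short_1 between -0.004 and 0.004 m and y of shank_b_mid in the frame of lane_short_1 between -0.005 and 0.005 m and z of shank_b_mid in the frame of lane_short_1 between 0.007 and 0.0145 m and angle between the y axis of shank_b_mid and the x axis of cassette, either way round below 0.12 rad and value of joint gate_short_1 below 0.012 m) or (x of shank_b_mid in the frame of lane_short_2 between -0.004 and 0.004 m and y of shank_b_mid in the frame of lane_short_2 between -0.005 and 0.005 m and z of shank_b_mid in the frame of lane_short_2 between 0.007 and 0.0145 m and angle between the y axis of shank_b_mid and the x axis of cassette, either way round below 0.12 rad and value of joint gate_short_2 below 0.012 m)) and value of joint comb above 0.016 m), for 0.2 s.
3. the comb gate is slid closed (within 5 mm) (value of joint comb below 0.005 m), for 0.2 s.
At the end, for the whole second after the job is handed in: Every part present is home in a lane of its length: middle within 4 mm along and 5 mm across of the home place, 7 to 14.5 mm above the lane floor, within 0.12 rad of the lane, its spring gate back over its end (joint below 12 mm); the comb closed within 5 mm (((x of holder_a_mid in the frame of lane_long_1 between -0.004 and 0.004 m and y of holder_a_mid in the frame of lane_long_1 between -0.005 and 0.005 m and z of holder_a_mid in the frame of lane_long_1 between 0.007 and 0.0145 m and angle between the y axis of holder_a_mid and the x axis of cassette, either way round below 0.12 rad and value of joint gate_long_1 below 0.012 m) or (x of holder_a_mid in the frame of lane_long_2 between -0.004 and 0.004 m and y of holder_a_mid in the frame of lane_long_2 between -0.005 and 0.005 m and z of holder_a_mid in the frame of lane_long_2 between 0.007 and 0.0145 m and angle between the y axis of holder_a_mid and the x axis of cassette, either way round below 0.12 rad and value of joint gate_long_2 below 0.012 m)) and ((x of holder_b_mid in the frame of lane_long_1 between -0.004 and 0.004 m and y of holder_b_mid in the frame of lane_long_1 between -0.005 and 0.005 m and z of holder_b_mid in the frame of lane_long_1 between 0.007 and 0.0145 m and angle between the y axis of holder_b_mid and the x axis of cassette, either way round below 0.12 rad and value of joint gate_long_1 below 0.012 m) or (x of holder_b_mid in the frame of lane_long_2 between -0.004 and 0.004 m and y of holder_b_mid in the frame of lane_long_2 between -0.005 and 0.005 m and z of holder_b_mid in the frame of lane_long_2 between 0.007 and 0.0145 m and angle between the y axis of holder_b_mid and the x axis of cassette, either way round below 0.12 rad and value of joint gate_long_2 below 0.012 m)) and ((x of shank_a_mid in the frame of lane_short_1 between -0.004 and 0.004 m and y of shank_a_mid in the frame of lane_short_1 between -0.005 and 0.005 m and z of shank_a_mid in the frame of lane_short_1 between 0.007 and 0.0145 m and angle between the y axis of shank_a_mid and the x axis of cassette, either way round below 0.12 rad and value of joint gate_short_1 below 0.012 m) or (x of shank_a_mid in the frame of lane_short_2 between -0.004 and 0.004 m and y of shank_a_mid in the frame of lane_short_2 between -0.005 and 0.005 m and z of shank_a_mid in the frame of lane_short_2 between 0.007 and 0.0145 m and angle between the y axis of shank_a_mid and the x axis of cassette, either way round below 0.12 rad and value of joint gate_short_2 below 0.012 m)) and ((x of shank_b_mid in the frame of lane_short_1 between -0.004 and 0.004 m and y of shank_b_mid in the frame of lane_short_1 between -0.005 and 0.005 m and z of shank_b_mid in the frame of lane_short_1 between 0.007 and 0.0145 m and angle between the y axis of shank_b_mid and the x axis of cassette, either way round below 0.12 rad and value of joint gate_short_1 below 0.012 m) or (x of shank_b_mid in the frame of lane_short_2 between -0.004 and 0.004 m and y of shank_b_mid in the frame of lane_short_2 between -0.005 and 0.005 m and z of shank_b_mid in the frame of lane_short_2 between 0.007 and 0.0145 m and angle between the y axis of shank_b_mid and the x axis of cassette, either way round below 0.12 rad and value of joint gate_short_2 below 0.012 m)) and value of joint comb below 0.005 m); the robot touches nothing.
It fails at once if the wider tin is moved more than 40 mm (distance of tin from where it was at the start of the episode above 0.04 m).
It fails at once if the taller tin is moved more than 40 mm (distance of grease_tin from where it was at the start of the episode above 0.04 m).
Of holder_a, holder_b, shank_a, shank_b only 3 to 4 are there at a start; the rules pass over those that are not, and their reading is None.
At some moment in a run one of holder_a, holder_b, shank_a, shank_b may be knocked a few centimetres aside while the robot is not near it.
Once in a run the grip may slacken for a moment while it holds something.
It also fails if it takes over 210 s, if anything falls off the work surface, if the arm or the gripper's body presses on something with over 40 N, if the wrist force passes 120 N, or if a joint passes its speed limit or range.

## Robot

A 6-joint arm with a two-finger parallel gripper is mounted at the origin on a cart in front of the work surface, level with it; the furniture and walls round the work are solid. World frame = base frame: x ahead of the robot, y to its left, z up, the work surface at z = 0. Lengths are in mm, angles in rad, forces in N, time in s.
With the tool pointing down it reaches from about 350 to 875 mm from the base axis. Payload 4.2 kg.
Tool frame: the origin (TCP) lies between the finger pads, 19 mm behind the fingertips; this is the grasp point; z points along the fingers, y is the line along which they close (so a half turn about z gives the same grasp; the last joint's range is limited). The gripper opens to 85 mm and grips with 20 to 120 N. Pads are 22 mm wide; open, the fingers measure 114 mm over their backs; the gripper's body (76 mm by 85 mm) begins 54 mm behind the grasp point. The pads swing forward as they close: fully open they stand 13 mm farther back than shut.
Start: joints at [-0.932, 0.385, 0.008, 0, -1.194, -0.259], TCP at [231.723, -580.434, 250.012] pointing down, gripper open.
Joint ranges: [-3.14, 3.14], [-1.21, 2.06], [-1.07, 1.41], [-3.16, 2.05], [-2.99, -0.16], [-3.1, 3.1]. Speed limits (rad/s): [2.79, 2.79, 3.14, 3.14, 3.14, 3.14].

## Interface

Orientations are given as a unit quaternion [x, y, z, w].
In Python, from bench import read_state, imaging, workorder, nets gives the robot as it stands.
- The arm moves only by the tool apply_moves, never from a script. Its argument "rows" is a list of rows, each an object with "hand": the opening, from -1 (shut) to 1 (fully open); "delta_pos": the shift along the tool's x, y, z in mm, a list of three; "yaw": the turn about the tool's z in rad. A call has 1 to 12 rows; each row is the pose to reach, as a shift and turn from the pose commanded when the call began, along the tool's axes at that moment; what a row does not reach only later rows make up. A row lasts 1/12 s, in which the tool goes at most 41.7 mm and 7.16 degrees, less where a joint would pass 70% of its speed; a pose out of reach is approached as far as the arm can. A call with a gripper value outside its range is refused whole. The fingers move at their own pace and stop on an object; the grip force is fixed at half the most. Time passes only in rows, so rows that repeat a pose let the fingers close. It gives the time, the measured TCP pose, the force, the opening and the grip force at its end, in the units of the state.
- read_state(): the state, without advancing time (a new reading comes with each control period).
- imaging.get_image(name): name is "side" or "top" or "wrist"; returns a dict with "pixels" (420x560x3 uint8, red, green, blue), "fx", "fy", "cx", "cy" (pixels), "xyz" and "rotation" of the camera in the world. Camera axes: x right, y down, z forward; pixel columns grow to the right and rows downward; lengths in mm; the calibration is good to about 2 mm. A picture is of the moment at which its call begins. There is no depth.
- workorder.job_done(): hands the job in; it is judged then, once.
Trained networks look in the newest picture that a camera, given by its name, has taken for a name from the list of things; names that differ only in an ending like _2 or _b are one class to them, and where a whole thing is asked for, a point or a joint stands for the part that bears it (a point fixed in the world has none). Each returns a list of dicts, best first, with "score" (0 to 1); they miss things now and then, are a little off and sometimes report something else, mostly with a low value. They report only what shows in the picture. A call takes as long as a camera call.
- nets.find_in(camera, query): "location" ([row, column] in pixels, amid what is visible of it).
- nets.pinpoint(camera, query): "location" ([row, column] in pixels: a listed point, or the origin of a listed thing).
The state is a dict: "clock": time; "joints": joint angles; "joint_vel": joint speeds; "joint_efforts": joint torques, N m; "position": TCP position; "ee_rot": TCP orientation; "contact_force": force on the tool from outside, world axes, zero at the start; "wrist_torque": the same for the moment, N m; "gripper_width": finger opening in mm; "grasp_force": force on a finger pad.
Only numpy, scipy, OpenCV 4.12 (cv2) and the standard library are available. Lean on these libraries where they do the work, as an engineer would, in place of code of your own. Each camera call takes 0.05 s, during which the arm holds its last target. There are 200 camera calls.

## Working session

There is one attempt and no reset: what is moved stays moved. The work goes in short steps, Python scripts to look and compute and a tool call to move; the robot and the scene stay as the last step left them, time stands still between calls to the robot, and variables do not carry over. Pictures are saved under pics/ and viewed, at most 14 in all, crops included, and the job is handed in when it is done.

Besides the shell and the picture viewer there is one more tool, called by a JSON object that holds its "api" and its "payload", one argument or row to a line. apply_moves: Moves the arm, as the interface text tells. Its arguments: {"type":"object","properties":{"rows":{"type":"array"}},"required":["rows"]}

```bash
ls; mkdir -p pics; cat > h.py <<'E'
import numpy as np, cv2
from bench import read_state, imaging, workorder, nets
from scipy.spatial.transform import Rotation as R
def shot(c,name=None):
    im=imaging.get_image(c)
    if name: cv2.imwrite('pics/'+name,cv2.cvtColor(im['pixels'],cv2.COLOR_RGB2BGR))
    return im
def rot(im):
    r=np.array(im['rotation'],float)
    return r if r.shape==(3,3) else R.from_quat(r).as_matrix()
def ray(im,rc):
    d=np.array([(rc[1]-im['cx'])/im['fx'],(rc[0]-im['cy'])/im['fy'],1.])
    return np.array(im['xyz'],float),rot(im)@d
def onz(im,rc,z):
    o,d=ray(im,rc); return o+d*(z-o[2])/d[2]
def proj(im,p):
    q=rot(im).T@(np.array(p,float)-np.array(im['xyz'],float)); return np.array([im['cy']+im['fy']*q[1]/q[2],im['cx']+im['fx']*q[0]/q[2]])
def tri(obs):
    A=np.zeros((3,3));b=np.zeros(3)
    for im,rc in obs:
        o,d=ray(im,rc);d=d/np.linalg.norm(d);P=np.eye(3)-np.outer(d,d);A+=P;b+=P@o
    p=np.linalg.solve(A,b); return p,[np.round(proj(im,p)-rc,1) for im,rc in obs]
E
python3 - <<'E'
from h import *
np.set_printoptions(precision=1,suppress=True)
s=read_state();print(s)
for c in ['top','side','wrist']:
    im=shot(c,c+'0.png');print(c,im['xyz'],np.array(im['rotation']),im['fx'],im['cx'],im['cy'])
    for q in ['cassette','comb_tab','holder_a_mid','shank_a_mid','plate_long_1','plate_short_1','lane_long_1','lane_short_1','tin','grease_tin']:
        print(q,[(round(d['score'],2),np.round(d['location']).tolist(),onz(im,d['location'],{'comb_tab':63,'plate_long_1':45,'plate_short_1':45}.get(q,10 if 'mid' in q else 8 if 'lane' in q else 0))[:2]) for d in nets.pinpoint(c,q)])
E
```

```text
pics
{'clock': 0.0, 'joints': array([-0.9,  0.4,  0. , -0. , -1.2, -0.3]), 'joint_vel': array([ 0., -0.,  0.,  0.,  0.,  0.]), 'joint_efforts': array([ -0. , -39.2,  18.8,   4.2,  -0. ,   0. ]), 'position': array([ 231.5, -580. ,  248.9]), 'ee_rot': array([-0.2,  1. ,  0. , -0. ]), 'contact_force': array([-0.2,  0. , -0.6]), 'wrist_torque': array([-0.,  0., -0.]), 'grasp_force': 0.0, 'gripper_width': 85.22505775154873}
top [ 393.1 -368.7  907.1] [-0.7  0.7 -0.1  0. ] 495.9161033629271 278.56791386731413 201.81797281552625
cassette [(0.83, [239.0, 214.0], array([ 446.1, -264.3]))]
comb_tab [(0.63, [285.0, 221.0], array([ 364.7, -282.8]))]
holder_a_mid [(0.73, [230.0, 328.0], array([ 459.5, -470. ])), (0.5, [236.0, 227.0], array([ 451.7, -288. ])), (0.26, [169.0, 320.0], array([ 571.9, -459.6]))]
shank_a_mid [(0.58, [141.0, 267.0], array([ 625.8, -362.5]))]
plate_long_1 [(0.63, [212.0, 200.0], array([ 490.9, -243.9])), (0.56, [208.0, 170.0], array([ 499.1, -192.4]))]
plate_short_1 [(0.67, [239.0, 253.0], array([ 443. , -335.7])), (0.63, [234.0, 227.0], array([ 451.9, -290.4]))]
lane_lo
[... 1364 characters left out ...]
, array([ 642.7, -501. ])), (0.63, [230.0, 240.0], array([ 412.7, -337.5]))]
wrist [ 152.3 -612.1  374.3] [0.6 0.8 0.1 0.1] 293.927847675705 276.52112132273646 206.57497847230846
cassette []
comb_tab []
holder_a_mid [(0.92, [334.0, 292.0], array([ 454.3, -465.5]))]
shank_a_mid [(0.58, [362.0, 283.0], array([ 511.7, -456.7]))]
plate_long_1 [(0.63, [360.0, 286.0], array([ 472.1, -469.6])), (0.53, [413.0, 415.0], array([ 495.8, -239.7]))]
plate_short_1 []
lane_long_1 [(0.83, [369.0, 423.0], array([ 441.1, -238.4])), (0.74, [378.0, 447.0], array([ 445.3, -191. ]))]
lane_short_1 [(0.92, [338.0, 379.0], array([ 412.5, -334.7])), (0.52, [380.0, 447.0], array([ 446.8, -189. ]))]
tin []
grease_tin []
```

View pics/top0.png

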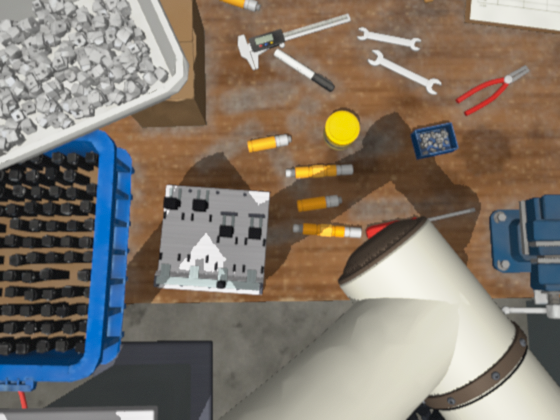

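View pics/side0.png

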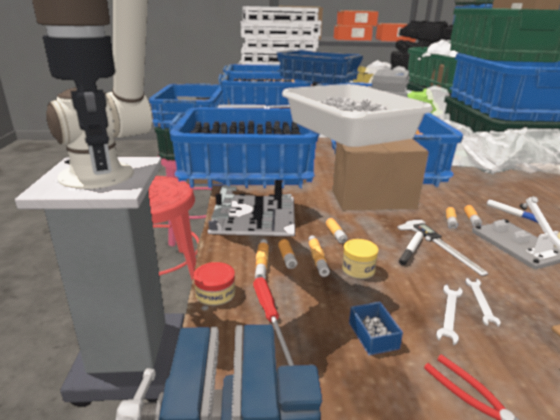

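The top view shows the cassette centred near (240,214), slightly turned. The parts lie at (143,268) short, (170,320) long, (203,318) short and (230,328) long. The yellow tin is at (130,340), and the side view shows the red tin at (285,214). Next I'll move the wrist camera in for a better view.

```bash
cat >> h.py <<'E'
def go(x,y,z,axis=None):
    """print delta for TCP target; axis: world angle (deg) of finger closing line"""
    s=read_state();T=R.from_quat(s['ee_rot']).as_matrix();p=np.array(s['position'])
    d=T.T@(np.array([x,y,z])-p); a=np.degrees(np.arctan2(T[1,1],T[0,1]))
    out='delta %s dist %.0f closing-angle now %.1f'%(np.round(d,1),np.linalg.norm(d),a)
    if axis is not None:
        w=(axis-a+90)%180-90; out+=' yaw %.3f rad'%(-np.radians(w))
    print(out); return d
E
python3 - <<'E'
from h import *
np.set_printoptions(precision=3,suppress=True)
im=shot('wrist','wrist0.png');s=read_state();T=R.from_quat(s['ee_rot']).as_matrix()
print(T);print('cam in tool',T.T@(np.array(im['xyz'])-s['position']));print(T.T@rot(im));print(s['joints'])
go(400,-370,350,90)
E
```

```text
[[-0.929 -0.371 -0.   ]
 [-0.371  0.929  0.   ]
 [ 0.     0.    -1.   ]]
cam in tool [  85.509    0.078 -124.32 ]
[[ 0.001 -0.945 -0.328]
 [ 1.     0.001  0.001]
 [-0.    -0.328  0.945]]
[-0.932  0.385  0.008  0.    -1.194 -0.259]
delta [-234.3  133.1 -100. ] dist 287 closing-angle now 111.8 yaw 0.380 rad
```

View pics/wrist0.png

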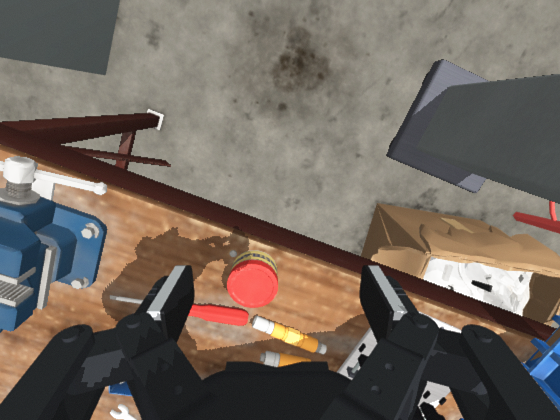

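The wrist view shows the red tin at (282,252), with parts at (335,290) and (358,290) partly hidden by the fingers. I'll move over the parts.

{"api": "apply_moves", "payload": {
  "rows": [
    {"hand": 1,"delta_pos": [-38,10,-12],"yaw": 0.1},
    {"hand": 1,"delta_pos": [-76,20,-24],"yaw": 0.2},
    {"hand": 1,"delta_pos": [-114,30,-36],"yaw": 0.3},
    {"hand": 1,"delta_pos": [-152,40,-48],"yaw": 0.38},
    {"hand": 1,"delta_pos": [-190,55,-60],"yaw": 0.38},
    {"hand": 1,"delta_pos": [-234,79,-70],"yaw": 0.38},
    {"hand": 1,"delta_pos": [-234,79,-70],"yaw": 0.38},
    {"hand": 1,"delta_pos": [-234,79,-70],"yaw": 0.38},
    {"hand": 1,"delta_pos": [-234,79,-70],"yaw": 0.38}
  ]
}}

```text
clock: 2.45
position: [420.0, -419.9, 320.1]
ee_rot: [-0.001, 1.0, -0.0, -0.0]
contact_force: [-0.5, -0.4, -0.3]
gripper_width: 85.7
grasp_force: 0.0
```

```bash
cat >> h.py <<'E'
def rep(c,im,qs,z):
    for q in qs:
        print(c,q,[(round(d['score'],2),np.round(d['location']).tolist(),onz(im,d['location'],z)[:2]) for d in nets.pinpoint(c,q)])
E
python3 - <<'E'
from h import *
np.set_printoptions(precision=1,suppress=True)
im=shot('wrist','w1.png');print(read_state()['position'])
rep('wrist',im,['holder_a_mid','shank_a_mid'],10.5);rep('wrist',im,['tin','grease_tin'],0);rep('wrist',im,['lane_long_1','lane_short_1'],8)
im=shot('top','t1.png');rep('top',im,['holder_a_mid','shank_a_mid'],10.5)
go(380,-265,320,90)
E
```

```text
[ 419.3 -420.5  319.7]
wrist holder_a_mid [(0.92, [188.0, 247.0], array([ 454.7, -464.8])), (0.56, [183.0, 377.0], array([ 446.9, -266.8]))]
wrist shank_a_mid [(0.61, [282.0, 307.0], array([ 622.3, -366.6]))]
wrist tin [(0.84, [134.0, 184.0], array([ 376.2, -556. ]))]
wrist grease_tin [(0.64, [287.0, 236.0], array([ 639.3, -491.7]))]
wrist lane_long_1 [(0.78, [181.0, 398.0], array([ 444.7, -234.9])), (0.61, [183.0, 426.0], array([ 447.2, -191.1]))]
wrist lane_short_1 [(0.92, [158.0, 335.0], array([ 408.7, -333.1])), (0.9, [166.0, 366.0], array([ 420.6, -285.2]))]
top holder_a_mid []
top shank_a_mid []
delta [ 39.6 155.7  -0.1] dist 161 closing-angle now 89.9 yaw -0.001 rad
```

View pics/w1.png

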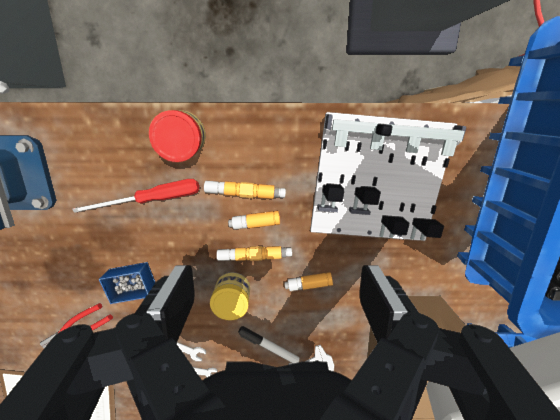

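The wrist view shows the holders at (188,245) and (254,255), the shanks at (220,254) and (282,308), and the cassette at x 315–460, y 112–240. The red and yellow tins are visible too. Next I'll look at the cassette up close.

{"api": "apply_moves", "payload": {
  "rows": [
    {"hand": 1,"delta_pos": [10,40,15],"yaw": 0},
    {"hand": 1,"delta_pos": [20,80,30],"yaw": 0},
    {"hand": 1,"delta_pos": [30,118,50],"yaw": 0},
    {"hand": 1,"delta_pos": [50,150,70],"yaw": 0},
    {"hand": 1,"delta_pos": [50,150,70],"yaw": 0},
    {"hand": 1,"delta_pos": [50,150,70],"yaw": 0},
    {"hand": 1,"delta_pos": [50,150,70],"yaw": 0}
  ]
}}

```text
clock: 3.53
position: [370.3, -270.5, 250.9]
ee_rot: [-0.001, 1.0, -0.001, 0.001]
contact_force: [0.4, -1.1, 0.2]
gripper_width: 85.5
grasp_force: 0.0
```

```bash
cat > cas.py <<'E'
from h import *
import pickle
from scipy.optimize import least_squares
np.set_printoptions(precision=1,suppress=True)
G={'lane_long_1':[(-2,75,8),(-2,25,8)],'lane_short_1':[(-23,-25,8),(-23,-75,8)],
'plate_long_1':[(45,75,45),(45,25,45)],'plate_short_1':[(3,-25,45),(3,-75,45)],'cassette':[(0,0,0)]}
def world(t,p):
    c,s=np.cos(t[2]),np.sin(t[2]);p=np.array(p,float);return np.array([t[0]+c*p[0]-s*p[1],t[1]+s*p[0]+c*p[1],p[2]+ (t[3] if len(t)>3 else 0)])
def obs(c,im,comb,t0):
    out=[]
    for q,P in list(G.items())+[('comb_tab',[(-78,-25+comb,63)])]:
        for d in nets.pinpoint(c,q):
            e=[np.linalg.norm(proj(im,world(t0,p))-d['location']) for p in P];i=int(np.argmin(e))
            if e[i]<14: out.append((im,np.array(d['location']),P[i],q))
    return out
def fit(O,t0):
    f=lambda t:np.concatenate([(proj(im,world(t,p))-rc)*im['scale'] for im,rc,p,q in O])
    r=least_squares(f,t0,loss='soft_l1',f_scale=1.5);return r.x,f(r.x).reshape(-1,2)
E
python3 - <<'E'
from cas import *
O=[];t0=[446,-266,-.085,0]
for c in ['wrist','top','side']:
    im=shot(c,'c2'+c+'.png')
    im['scale']=np.linalg.norm(np.array(im['xyz'])-[446,-266,0])/im['fx']
    O+=obs(c,im,0,t0)
for n in ('all','wrist'):
    oo=[o for o in O if n=='all' or o[0]['fx']<300]
    t,r=fit(oo,t0 if n=='all' else t0[:3]);print(n,t[:2],t[2]*57.3,t[3:])
    for o,e in zip(oo,r):print(o[3],round(o[0]['fx']),e)
im=shot('wrist')
for p in [(-93,95,8),(-93,-95,8),(93,95,8),(93,-95,8)]+G['plate_long_1']+G['plate_short_1']+[(-78,-25,63)]: print(p,proj(im,world(t,p)))
E
```

```text
all [ 445.3 -261.9] -4.900354840180675 [0.1]
lane_long_1 294 [ 0.6 -1.4]
lane_long_1 294 [3.3 2.2]
lane_short_1 294 [0.3 1.3]
lane_short_1 294 [6.2 2.8]
plate_long_1 294 [ 4.8 -2.6]
plate_long_1 294 [ 0.4 -0.7]
plate_short_1 294 [-1.2 -3.5]
plate_short_1 294 [-0.6  1.3]
cassette 294 [-2.5  1. ]
comb_tab 294 [ 4.6 -0.8]
lane_long_1 496 [0.6 2. ]
lane_long_1 496 [ 4.5 -1.2]
lane_short_1 496 [ 1.8 -0.7]
lane_short_1 496 [-0.6  6.5]
plate_long_1 496 [ 0.5 -2.5]
plate_long_1 496 [-0.7  3. ]
plate_short_1 496 [ 6.1 -1.3]
plate_short_1 496 [-2.2  5. ]
cassette 496 [ 5.6 -0.5]
comb_tab 496 [-1.1 -1.7]
lane_long_1 413 [  1.2 -11.4]
lane_long_1 413 [-3.7  0.1]
lane_short_1 413 [3.7 2.1]
lane_short_1 413 [-7.1  3.7]
plate_long_1 413 [ 1.7 -0.9]
plate_long_1 413 [-1.7 -0.8]
plate_short_1 413 [-1.2 -0.7]
plate_short_1 413 [ 5.4 -3.7]
cassette 413 [-2.4  0.5]
cassette 413 [19.5 -0.6]
comb_tab 413 [1.  0.9]
wrist [ 444.1 -261.9] -3.8835145394235444 []
lane_long_1 294 [-1.1 -1.5]
lane_long_1 294 [0.9 2.4]
lane_short_1 294 [-0.5  0.8]
lane_short_1 294 [6.3 2.3]
plate_long_1 294 [ 2.4 -1.5]
plate_long_1 294 [-1.1  0.2]
plate_short_1 294 [-2.  -3.5]
plate_short_1 294 [-0.5  1.3]
cassette 294 [-3.6  0.9]
comb_tab 294 [ 3.5 -2.7]
(-93, 95, 8) [166.4 363.5]
(-93, -95, 8) [156.  212.2]
(93, 95, 8) [291.6 342.4]
(93, -95, 8) [283.9 212.6]
(45, 75, 45) [276.4 338.4]
(45, 25, 45) [274.1 299.9]
(3, -25, 45) [242.2 262.9]
(3, -75, 45) [239.7 222.5]
(-78, -25, 63) [182.5 266.2]
```

View pics/c2wrist.png

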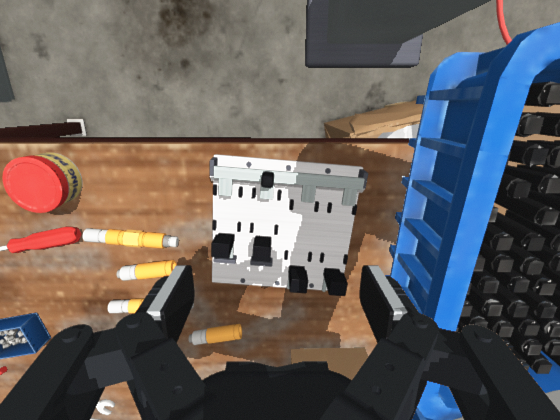

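The cassette is at x 210–368, y 155–293, with its tab at (180,267) and the plates at rows 240–285. I'll zoom in on the corners.

```bash
python3 - <<'E'
import cv2
a=cv2.imread('pics/c2wrist.png')[145:300,200:375]
cv2.imwrite('pics/c2z.png',cv2.resize(a,None,fx=3.8,fy=3.8,interpolation=cv2.INTER_CUBIC))
E
```

```text
(no output)
```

View pics/c2z.png

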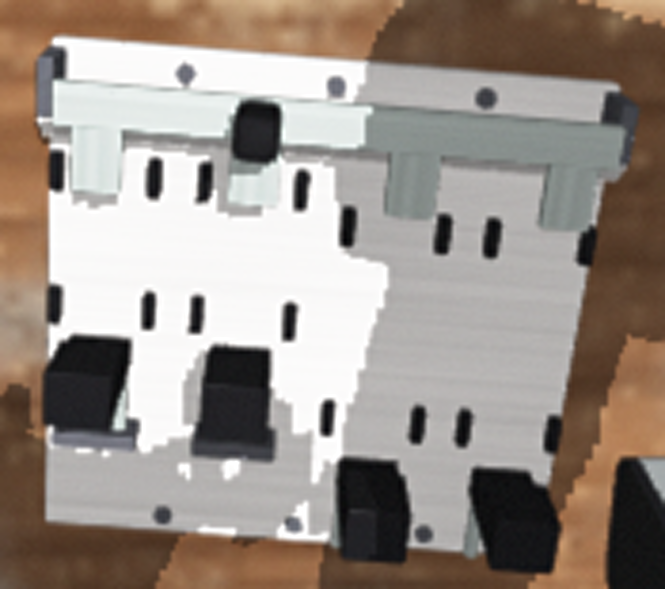

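The rail pairs show clearly, so I'll fit the cassette pose to them.

```bash
python3 - <<'E'
from cas import *
im=shot('wrist')
pts=[(-49,-75,-1,57,170),(-49,-75,1,154,178),(-49,-25,-1,205,181),(-49,-25,1,302,190),(0,-75,-1,54,303),(0,-75,1,148,310),(0,-25,-1,196,313),(0,-25,1,289,321),
(-37,25,-1,347,227),(-37,25,1,443,233),(-37,75,-1,491,238),(-37,75,1,587,246),(37,25,-1,327,418),(37,25,1,418,425),(37,75,-1,463,427),(37,75,1,553,433)]
rc=np.array([(145+(b+.5)/3.8-.5,200+(a+.5)/3.8-.5) for *_,a,b in pts])
def f(t,z=None):
    return np.concatenate([proj(im,world(list(t[:3])+[t[4] if z is None else z],(x,y+s*t[3],0)))-r for (x,y,s,a,b),r in zip(pts,rc)])
for z in (12,None):
    r=least_squares(lambda t:f(t,z),[446,-264,-.08,16,12]);print(r.x[:2],r.x[2]*57.3,r.x[3:],np.abs(r.fun).max(),r.fun.std())
t=least_squares(lambda t:f(t,12),[446,-264,-.08,16,12]).x
t=np.array([*t[:3]]);np.save('cas.npy',t)
for p,z in [((-93,-95,8),(50,38)),((-93,95,8),(620,83)),((93,-95,8),(47,520)),((-78,-25,63),(258,112))]:
    q=proj(im,world(t,p));print(p,(q[1]-200)*3.8,(q[0]-145)*3.8,z)
print('tab',world(t,(-78,-25,63)), [world(t,p)[:2] for P in G.values() for p in P])
p=world(t,(-78,-25,63));go(p[0],p[1],120,np.degrees(t[2])+90)
E
```

```text
[ 442.9 -262.8] -4.700118762569752 [16.5 12. ] 0.49030420100791616 0.2148466793850546
[ 443.6 -262.7] -4.69240471107011 [16.6 10.4] 0.30793609394334 0.15527932584302398
(-93, -95, 8) 47.697042149135314 34.21525770015289 (50, 38)
(-93, 95, 8) 622.1895765694895 82.01350125491517 (620, 83)
(93, -95, 8) 41.84413842623476 521.9101168903964 (47, 520)
(-78, -25, 63) 252.5618763434835 137.48545676763993 (258, 112)
tab [ 363.2 -281.3   63. ] [array([ 447.1, -187.9]), array([ 443. , -237.7]), array([ 418. , -285.8]), array([ 413.9, -335.6]), array([ 493.9, -191.7]), array([ 489.8, -241.5]), array([ 443.9, -287.9]), array([ 439.8, -337.8]), array([ 442.9, -262.8])]
delta [  6.7 -11.  130. ] dist 131 closing-angle now 90.0 yaw 0.082 rad
```

{"api": "apply_moves", "payload": {
  "rows": [
    {"hand": 0.2,"delta_pos": [3,-5,40],"yaw": 0.04},
    {"hand": 0.2,"delta_pos": [6,-11,80],"yaw": 0.082},
    {"hand": 0.2,"delta_pos": [6,-11,120],"yaw": 0.082},
    {"hand": 0.2,"delta_pos": [6,-11,150],"yaw": 0.082},
    {"hand": 0.2,"delta_pos": [6,-11,175],"yaw": 0.082},
    {"hand": 0.2,"delta_pos": [6,-11,190],"yaw": 0.082},
    {"hand": 0.2,"delta_pos": [6,-11,190],"yaw": 0.082},
    {"hand": 0.2,"delta_pos": [6,-11,190],"yaw": 0.082}
  ]
}}

```text
clock: 5.35
position: [363.7, -281.4, 59.7]
ee_rot: [0.041, 0.999, 0.0, -0.001]
contact_force: [1.6, 0.1, -0.1]
gripper_width: 51.5
grasp_force: 0.0
```

```bash
python3 - <<'E'
from cas import *
im=shot('wrist','w3.png');t=np.load('cas.npy')
print(nets.pinpoint('wrist','comb_tab')[:2]);
p=world(t,(-78,-25,63));print(proj(im,p));go(p[0],p[1],60,np.degrees(t[2])+90)
E
```

```text
[{'location': [291.0, 278.5], 'score': 0.91}]
[290.3 276.8]
delta [1.7 0.3 1.2] dist 2 closing-angle now 85.3 yaw 0.000 rad
```

View pics/w3.png

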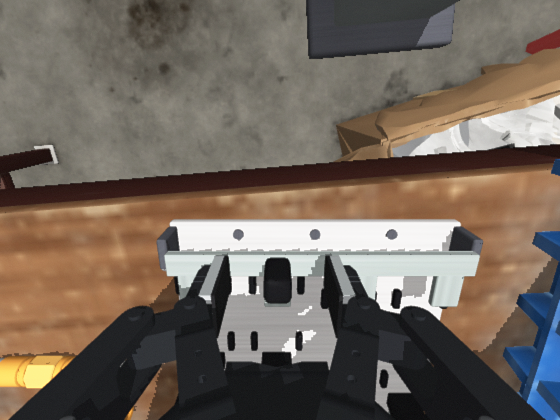

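The tab sits centred between the fingers at (280,278), which matches the prediction. I'll grip it and slide it open.

{"api": "apply_moves", "payload": {
  "rows": [
    {"hand": -1,"delta_pos": [0,0,0],"yaw": 0},
    {"hand": -1,"delta_pos": [0,0,0],"yaw": 0},
    {"hand": -1,"delta_pos": [0,0,0],"yaw": 0},
    {"hand": -1,"delta_pos": [0,0,0],"yaw": 0},
    {"hand": -1,"delta_pos": [0,5,0],"yaw": 0},
    {"hand": -1,"delta_pos": [0,12,0],"yaw": 0},
    {"hand": -1,"delta_pos": [0,19,0],"yaw": 0},
    {"hand": -1,"delta_pos": [0,25,0],"yaw": 0},
    {"hand": -1,"delta_pos": [0,27,0],"yaw": 0},
    {"hand": -1,"delta_pos": [0,27,0],"yaw": 0},
    {"hand": -1,"delta_pos": [0,27,0],"yaw": 0}
  ]
}}

```text
clock: 6.37
position: [366.5, -255.6, 61.1]
ee_rot: [0.041, 0.999, -0.001, 0.001]
contact_force: [-2.9, -6.4, 4.1]
gripper_width: 12.3
grasp_force: 59.3
```

```bash
python3 - <<'E'
from cas import *
t=np.load('cas.npy');print(read_state()['contact_force'],read_state()['position'])
for y in (-25,1):print(world(t,(-78,y,63)))
E
```

```text
[-2.9 -6.4  4.1] [ 366.5 -255.6   61.1]
[ 363.2 -281.3   63. ]
[ 365.3 -255.4   63. ]
```

{"api": "apply_moves", "payload": {
  "rows": [
    {"hand": -1,"delta_pos": [0,-1,0],"yaw": 0},
    {"hand": 0.2,"delta_pos": [0,-1,0],"yaw": 0},
    {"hand": 0.2,"delta_pos": [0,-1,0],"yaw": 0},
    {"hand": 0.2,"delta_pos": [0,-1,0],"yaw": 0},
    {"hand": 0.2,"delta_pos": [0,-1,-30],"yaw": 0},
    {"hand": 0.2,"delta_pos": [0,-10,-70],"yaw": 0},
    {"hand": 1,"delta_pos": [0,-45,-90],"yaw": 0},
    {"hand": 1,"delta_pos": [0,-80,-110],"yaw": 0},
    {"hand": 1,"delta_pos": [-20,-110,-130],"yaw": -0.08},
    {"hand": 1,"delta_pos": [-40,-140,-150],"yaw": -0.08},
    {"hand": 1,"delta_pos": [-60,-170,-170],"yaw": -0.08},
    {"hand": 1,"delta_pos": [-60,-170,-170],"yaw": -0.08}
  ]
}}

```text
clock: 7.37
position: [416.0, -434.8, 233.9]
ee_rot: [0.002, 1.0, -0.004, 0.004]
contact_force: [1.1, -0.2, 1.3]
gripper_width: 85.4
grasp_force: 0.0
```

```bash
python3 - <<'E'
from cas import *
im=shot('wrist','w4.png');t=np.load('cas.npy');print(read_state()['position'])
rep('wrist',im,['comb_tab'],63);print(world(t,(-78,1,63)))
rep('wrist',im,['holder_a_mid','shank_a_mid'],11)
for q in ['holder_a_mid','shank_a_mid']: print('find',[(round(d['score'],2),np.array(d['location'])) for d in nets.find_in('wrist',q)])
a=im['pixels']
hsv=cv2.cvtColor(a,cv2.COLOR_RGB2HSV)
m=cv2.inRange(hsv,(10,170,120),(30,255,255));m=cv2.morphologyEx(m,cv2.MORPH_CLOSE,np.ones((3,3)))
n,l,st,ce=cv2.connectedComponentsWithStats(m)
for i in range(1,n):
    if st[i,4]>100:
        ys,xs=np.where(l==i);(c,sz,an)=cv2.minAreaRect(np.c_[xs,ys].astype(np.float32));b=cv2.boxPoints((c,sz,an))
        w=np.array([onz(im,(y,x),11)[:2] for x,y in b]);print(ce[i],st[i,4],w.mean(0),[np.linalg.norm(w[0]-w[1]),np.linalg.norm(w[1]-w[2])])
cv2.imwrite('pics/w4z.png',cv2.resize(cv2.cvtColor(a[130:330,150:400],cv2.COLOR_RGB2BGR),None,fx=3,fy=3,interpolation=cv2.INTER_CUBIC))
E
```

```text
[ 413.8 -431.6  231.2]
wrist comb_tab [(0.87, [142.0, 461.0], array([ 367.2, -255.4]))]
[ 365.3 -255.4   63. ]
wrist holder_a_mid [(0.62, [208.0, 253.0], array([ 454.6, -466.5])), (0.58, [201.0, 477.0], array([ 445. , -189.6]))]
wrist shank_a_mid [(0.86, [317.0, 327.0], array([ 622.2, -363.8]))]
find [(0.88, array([208.6, 254.5])), (0.33, array([283.5, 262.7]))]
find [(0.68, array([316.1, 329.9]))]
[273.6 237.7] 112 [ 496.3 -442.2] [np.float64(47.96662566492646), np.float64(8.609123888030192)]
[247.7 284.2] 208 [ 567.4 -475.8] [np.float64(24.345271524838374), np.float64(20.55860697787518)]
[277.9 281.6] 155 [ 564.8 -428.8] [np.float64(28.681238074463664), np.float64(22.570942985782455)]
[337.1 315. ] 544 [ 618.3 -350.1] [np.float64(49.84983845088378), np.float64(27.258806954497096)]
[232.6 341.9] 1436 [ 668.  -503.5] [np.float64(66.22559951784932), np.float64(73.0693847190283)]
```

View pics/w4z.png

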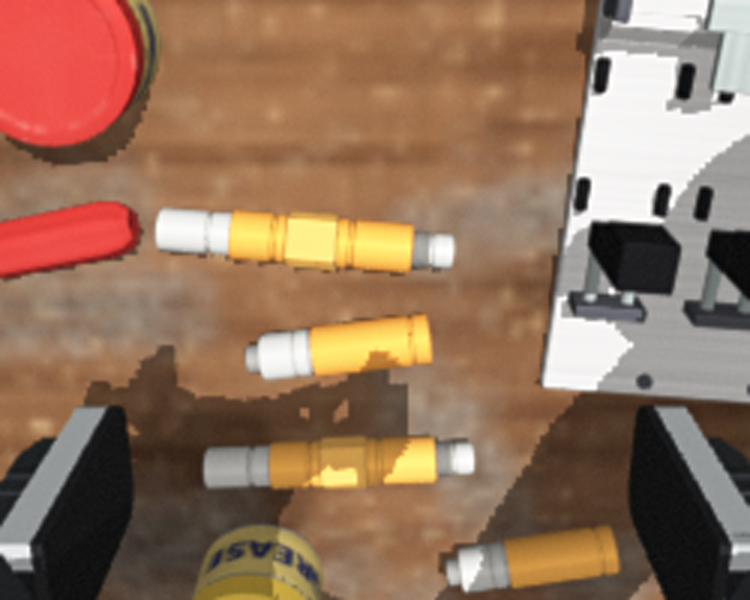

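Crop view: the parts have end pairs, as crop pixels, of
- holder: (156,229)–(454,251)
- shank: (246,358)–(432,340)
- holder: (204,467)–(474,457)
- shank: (446,570)–(619,550)

I'll work out the grasps from these.

```bash
python3 - <<'E'
from cas import *
im=shot('wrist')
s=read_state();print(s['position'],s['joints'])
for n,a,b in [('h1',(156,229),(454,251)),('s1',(246,358),(432,340)),('h2',(204,467),(474,457)),('s2',(446,570),(619,550))]:
    P=[onz(im,(130+y/3,150+x/3),13)[:2] for x,y in (a,b)];d=P[1]-P[0]
    print(n,(P[0]+P[1])/2,np.linalg.norm(d),'axis',np.degrees(np.arctan2(d[1],d[0])),'closing',np.degrees(np.arctan2(d[1],d[0]))-90)
go(455,-467,120,-5)
E
```

```text
[ 411.2 -427.6  229.3] [-0.5  0.3 -0.1 -0.  -1.1 -1. ]
h1 [ 447.7 -457.5] 122.3150810300502 axis 85.4662818066955 closing -4.5337181933044945
s1 [ 497.3 -444.7] 80.27103421503925 axis 96.0664084805649 closing 6.066408480564903
h2 [ 553.6 -445.5] 121.49084287314757 axis 92.39694234341206 closing 2.3969423434120642
s2 [ 607.3 -355.6] 81.36166378376349 axis 97.97203398939271 closing 7.972033989392713
delta [-44.  -39.5 109.2] dist 124 closing-angle now 89.9 yaw -1.485 rad
```

{"api": "apply_moves", "payload": {
  "rows": [
    {"hand": 0.2,"delta_pos": [-10,-10,0],"yaw": -0.124},
    {"hand": 0.2,"delta_pos": [-20,-20,0],"yaw": -0.248},
    {"hand": 0.2,"delta_pos": [-30,-30,0],"yaw": -0.372},
    {"hand": 0.2,"delta_pos": [-44,-39,20],"yaw": -0.496},
    {"hand": 0.2,"delta_pos": [-44,-39,30],"yaw": -0.62},
    {"hand": 0.2,"delta_pos": [-44,-39,40],"yaw": -0.744},
    {"hand": 0.2,"delta_pos": [-44,-39,50],"yaw": -0.868},
    {"hand": 0.2,"delta_pos": [-44,-39,60],"yaw": -0.992},
    {"hand": 0.2,"delta_pos": [-44,-39,75],"yaw": -1.116},
    {"hand": 0.2,"delta_pos": [-44,-39,90],"yaw": -1.24},
    {"hand": 0.2,"delta_pos": [-44,-39,100],"yaw": -1.364},
    {"hand": 0.2,"delta_pos": [-44,-39,109],"yaw": -1.485}
  ]
}}

```text
clock: 8.72
position: [455.2, -466.6, 119.8]
ee_rot: [-0.678, 0.735, 0.001, -0.0]
contact_force: [-0.4, 0.2, -0.1]
gripper_width: 51.1
grasp_force: 0.0
```

{"api": "apply_moves", "payload": {
  "rows": [
    {"hand": 0.2,"delta_pos": [0,0,0],"yaw": 0},
    {"hand": 0.2,"delta_pos": [0,0,0],"yaw": 0},
    {"hand": 0.2,"delta_pos": [0,0,0],"yaw": 0}
  ]
}}

```text
clock: 8.97
position: [456.0, -467.7, 121.7]
ee_rot: [-0.675, 0.738, -0.0, -0.0]
contact_force: [0.3, -0.4, 1.0]
gripper_width: 51.0
grasp_force: 0.0
```

```bash
cat >> h.py <<'E'
def part(im,guess,L,z=12,save=None):
    """warp the bench plane at height z round guess to a metric image (2 px/mm); return file for view and blob fit"""
    H=np.array([proj(im,(guess[0]+dx,guess[1]+dy,z))[::-1] for dx,dy in [(-75,75),(75,75),(75,-75),(-75,-75)]],np.float32)
    M=cv2.getPerspectiveTransform(H,np.float32([(0,0),(300,0),(300,300),(0,300)]))
    w=cv2.warpPerspective(im['pixels'],M,(300,300),flags=cv2.INTER_CUBIC)
    hsv=cv2.cvtColor(w,cv2.COLOR_RGB2HSV)
    m=(cv2.inRange(hsv,(14,150,90),(32,255,255)))
    m=cv2.morphologyEx(m,cv2.MORPH_OPEN,np.ones((3,3)));m=cv2.morphologyEx(m,cv2.MORPH_CLOSE,np.ones((9,9)))
    if save: cv2.imwrite('pics/'+save,cv2.cvtColor(np.hstack([w,cv2.cvtColor(m,cv2.COLOR_GRAY2RGB)]),cv2.COLOR_RGB2BGR))
    n,l,st,ce=cv2.connectedComponentsWithStats(m)
    for i in range(1,n):
        if st[i,4]>1500:
            ys,xs=np.where(l==i);c,sz,an=cv2.minAreaRect(np.c_[xs,ys].astype(np.float32))
            b=cv2.boxPoints((c,sz,an));e=b[1]-b[0] if np.linalg.norm(b[1]-b[0])>np.linalg.norm(b[2]-b[1]) else b[2]-b[1]
            print('gold',[round(float(guess[0]-75+c[0]/2),1),round(float(guess[1]+75-c[1]/2),1)],'size',np.round(np.sort(sz)/2,1),'axis deg',round(float(np.degrees(np.arctan2(-e[1],e[0])))%180,1))
E
python3 - <<'E'
from cas import *
im=shot('wrist','w5.png');s=read_state();print(s['position'],s['joints'])
rep('wrist',im,['holder_a_mid','shank_a_mid'],11)
part(im,(455,-467),122,save='p1.png')
go(455,-466,120,175.5)
E
```

```text
[ 456.2 -467.9  122. ] [-0.6  0.5 -0.1  0.  -1.   0.5]
wrist holder_a_mid [(0.59, [208.0, 276.0], array([ 455.3, -469.3])), (0.43, [367.0, 327.0], array([ 418.4, -289.9]))]
wrist shank_a_mid [(0.86, [324.0, 118.0], array([ 620.5, -362.8]))]
delta [-1.9  1.3  2. ] dist 3 closing-angle now 174.9 yaw -0.010 rad
```

View pics/p1.png

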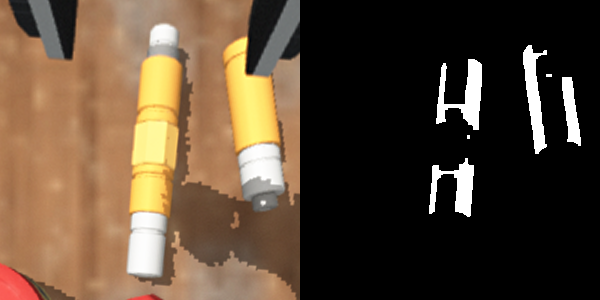

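Metric view: the holder's ends are at (163,25) and (145,277), so its middle is about (456.5,-469) with its axis at 86°. I'll descend on it.

{"api": "apply_moves", "payload": {
  "rows": [
    {"hand": -0.05,"delta_pos": [1,-0.5,30],"yaw": -0.017},
    {"hand": -0.05,"delta_pos": [1,-0.5,60],"yaw": -0.017},
    {"hand": -0.05,"delta_pos": [1,-0.5,85],"yaw": -0.017},
    {"hand": -0.05,"delta_pos": [1,-0.5,98],"yaw": -0.017},
    {"hand": -0.05,"delta_pos": [1,-0.5,100],"yaw": -0.017},
    {"hand": -0.05,"delta_pos": [1,-0.5,100],"yaw": -0.017},
    {"hand": -1,"delta_pos": [1,-0.5,100],"yaw": -0.017},
    {"hand": -1,"delta_pos": [1,-0.5,100],"yaw": -0.017},
    {"hand": -1,"delta_pos": [1,-0.5,100],"yaw": -0.017},
    {"hand": -1,"delta_pos": [1,-0.5,100],"yaw": -0.017}
  ]
}}

```text
clock: 9.95
position: [457.4, -469.7, 23.3]
ee_rot: [-0.682, 0.732, -0.002, 0.0]
contact_force: [-0.1, 0.5, 6.0]
gripper_width: 19.8
grasp_force: 61.8
```

{"api": "apply_moves", "payload": {
  "rows": [
    {"hand": -1,"delta_pos": [0,0,-25],"yaw": 0},
    {"hand": -1,"delta_pos": [0,0,-60],"yaw": 0},
    {"hand": -1,"delta_pos": [0,0,-95],"yaw": 0.1},
    {"hand": -1,"delta_pos": [-30,0,-110],"yaw": 0.22},
    {"hand": -1,"delta_pos": [-65,2,-110],"yaw": 0.34},
    {"hand": -1,"delta_pos": [-100,5,-110],"yaw": 0.46},
    {"hand": -1,"delta_pos": [-135,8,-110],"yaw": 0.58},
    {"hand": -1,"delta_pos": [-170,10,-110],"yaw": 0.7},
    {"hand": -1,"delta_pos": [-205,12,-110],"yaw": 0.82},
    {"hand": -1,"delta_pos": [-235,13,-110],"yaw": 0.94},
    {"hand": -1,"delta_pos": [-260,13,-110],"yaw": 1.06},
    {"hand": -1,"delta_pos": [-280,13,-110],"yaw": 1.18}
  ]
}}

```text
clock: 10.95
position: [462.5, -186.7, 131.2]
ee_rot: [-0.157, 0.988, 0.0, 0.0]
contact_force: [0.1, 0.3, -1.2]
gripper_width: 19.5
grasp_force: 60.9
```

```bash
cat > place.py <<'E'
from cas import *
import sys
t=np.load('cas.npy');x,y,z=map(float,sys.argv[1:4])
s=read_state();p=np.array(s['position']);d=p[:2]-t[:2];c,sn=np.cos(t[2]),np.sin(t[2])
print('tcp in cassette',c*d[0]+sn*d[1],-sn*d[0]+c*d[1],p[2],'F',s['contact_force'],'w',s['gripper_width'],'gf',s['grasp_force'],'j6',s['joints'][5])
q=world(t,(x,y,0));go(q[0],q[1],z,np.degrees(t[2])+90)
E
python3 place.py -26 75 130
```

```text
tcp in cassette 13.256836851925563 77.43954946128815 131.23993167051705 F [ 0.1  0.3 -1.2] w 19.46602497606556 gf 60.858521461486816 j6 -1.1977959853446907
delta [37.1 12.9  1.2] dist 39 closing-angle now 108.0 yaw 0.397 rad
```

{"api": "apply_moves", "payload": {
  "rows": [
    {"hand": -1,"delta_pos": [12,4,0],"yaw": 0.12},
    {"hand": -1,"delta_pos": [24,8,0],"yaw": 0.24},
    {"hand": -1,"delta_pos": [37,13,0],"yaw": 0.36},
    {"hand": -1,"delta_pos": [37,13,0],"yaw": 0.397},
    {"hand": -1,"delta_pos": [37,13,0],"yaw": 0.397},
    {"hand": -1,"delta_pos": [37,13,0],"yaw": 0.397}
  ]
}}

```text
clock: 11.45
position: [423.9, -187.9, 131.3]
ee_rot: [0.038, 0.999, 0.0, 0.0]
contact_force: [-0.6, 0.0, -2.0]
gripper_width: 19.8
grasp_force: 64.5
```

```bash
python3 place.py -26 75 64; python3 - <<'E'
from cas import *
im=shot('wrist','w6.png');a=im['pixels'];rep('wrist',im,['holder_a_mid'],read_state()['position'][2]-11)
cv2.imwrite('pics/w6z.png',cv2.resize(cv2.cvtColor(a[180:360,200:380],cv2.COLOR_RGB2BGR),None,fx=3.3,fy=3.3,interpolation=cv2.INTER_CUBIC))
E
```

```text
tcp in cassette -25.063883171702557 73.02805673255044 131.30999604437045 F [-0.6  0.  -2. ] w 19.77516691586536 gf 64.48591589927673 j6 -1.5812140318362091
delta [ 1.   2.  67.3] dist 67 closing-angle now 85.6 yaw 0.006 rad
wrist holder_a_mid [(0.71, [274.0, 277.0], array([ 423.3, -187.8])), (0.54, [348.0, 31.0], array([ 462.5, -335.2]))]
```

View pics/w6z.png

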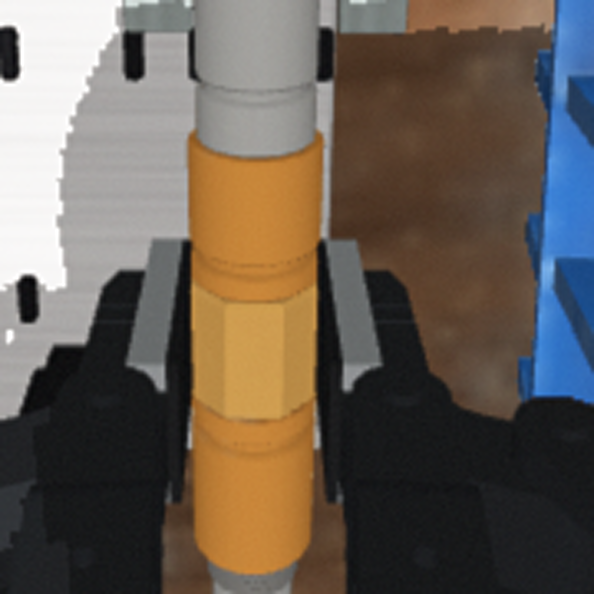

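The holder is gripped at its middle and held straight. I'll lower it to push height and push the plate.

{"api": "apply_moves", "payload": {
  "rows": [
    {"hand": -1,"delta_pos": [1,2,20],"yaw": 0.006},
    {"hand": -1,"delta_pos": [1,2,45],"yaw": 0.006},
    {"hand": -1,"delta_pos": [1,2,62],"yaw": 0.006},
    {"hand": -1,"delta_pos": [1,2,67],"yaw": 0.006},
    {"hand": -1,"delta_pos": [1,2,67],"yaw": 0.006},
    {"hand": -1,"delta_pos": [-7,2,67],"yaw": 0.006},
    {"hand": -1,"delta_pos": [-15,2,67],"yaw": 0.006},
    {"hand": -1,"delta_pos": [-23,2,67],"yaw": 0.006},
    {"hand": -1,"delta_pos": [-28,2,67],"yaw": 0.006},
    {"hand": -1,"delta_pos": [-28,2,67],"yaw": 0.006},
    {"hand": -1,"delta_pos": [-28,2,67],"yaw": 0.006}
  ]
}}

```text
clock: 12.47
position: [451.4, -188.2, 64.2]
ee_rot: [0.042, 0.999, 0.0, -0.001]
contact_force: [-5.7, 0.3, 1.6]
gripper_width: 19.3
grasp_force: 65.0
```

```bash
python3 place.py 1.5 75 30
```

```text
tcp in cassette 2.3084965435499765 75.02224668518429 64.19956903549817 F [-5.7  0.3  1.6] w 19.261348973603056 gf 65.02451777458191 j6 -1.5920172475057415
delta [ 0.8 -0.  34.2] dist 34 closing-angle now 85.2 yaw -0.002 rad
```

Contact force of 5.7 N agrees with the gate being about 18 mm back. Lowering now.

{"api": "apply_moves", "payload": {
  "rows": [
    {"hand": -1,"delta_pos": [0,0,8],"yaw": 0},
    {"hand": -1,"delta_pos": [0,0,16],"yaw": 0},
    {"hand": -1,"delta_pos": [0,0,24],"yaw": 0},
    {"hand": -1,"delta_pos": [0,0,30],"yaw": 0},
    {"hand": -1,"delta_pos": [0,0,33],"yaw": 0},
    {"hand": -1,"delta_pos": [0,0,33],"yaw": 0},
    {"hand": -1,"delta_pos": [0,0,33],"yaw": 0}
  ]
}}

```text
clock: 13.05
position: [450.9, -188.1, 31.3]
ee_rot: [0.042, 0.999, 0.0, -0.001]
contact_force: [-6.1, 0.8, 2.4]
gripper_width: 19.6
grasp_force: 65.2
```

```bash
python3 place.py 1.5 75 31
```

```text
tcp in cassette 1.7710427183828799 75.09375187383897 31.311421463485367 F [-6.1  0.8  2.4] w 19.56723755406908 gf 65.17537951469421 j6 -1.5919812680354923
delta [ 0.3 -0.1  0.3] dist 0 closing-angle now 85.2 yaw -0.001 rad
```

{"api": "apply_moves", "payload": {
  "rows": [
    {"hand": -0.2,"delta_pos": [0,0,0],"yaw": 0},
    {"hand": -0.2,"delta_pos": [0,0,0],"yaw": 0},
    {"hand": -0.2,"delta_pos": [0,0,0],"yaw": 0},
    {"hand": -0.2,"delta_pos": [0,0,-10],"yaw": 0},
    {"hand": -0.2,"delta_pos": [0,0,-35],"yaw": 0},
    {"hand": -0.2,"delta_pos": [0,0,-70],"yaw": 0},
    {"hand": -0.2,"delta_pos": [20,-10,-105],"yaw": 0},
    {"hand": 0.5,"delta_pos": [40,-30,-140],"yaw": 0},
    {"hand": 0.5,"delta_pos": [60,-50,-170],"yaw": 0},
    {"hand": 0.5,"delta_pos": [60,-70,-170],"yaw": 0},
    {"hand": 0.5,"delta_pos": [60,-70,-170],"yaw": 0},
    {"hand": 0.5,"delta_pos": [60,-70,-170],"yaw": 0}
  ]
}}

```text
clock: 14.05
position: [387.0, -253.7, 202.1]
ee_rot: [0.043, 0.999, -0.0, 0.002]
contact_force: [-1.4, -0.8, -1.4]
gripper_width: 64.1
grasp_force: 0.0
```

```bash
python3 - <<'E'
from cas import *
im=shot('wrist','w7.png');a=im['pixels'];rep('wrist',im,['holder_a_mid'],19);rep('wrist',im,['plate_long_1'],45)
t=np.load('cas.npy');print(world(t,(-2,75,19)),world(t,(51,75,45)),world(t,(45,25,45)))
p=proj(im,world(t,(0,40,10)));r0,c0=int(p[0])-70,int(p[1])-100
cv2.imwrite('pics/w7z.png',cv2.resize(cv2.cvtColor(a[max(r0,0):r0+140,c0:c0+200],cv2.COLOR_RGB2BGR),None,fx=3.8,fy=3.8,interpolation=cv2.INTER_CUBIC))
E
```

```text
wrist holder_a_mid [(0.94, [234.0, 339.0], array([ 448.6, -187.2])), (0.66, [180.0, 274.0], array([ 378.3, -255.7])), (0.42, [230.0, 338.0], array([ 443.5, -188.5]))]
wrist plate_long_1 [(0.64, [289.0, 296.0], array([ 499. , -240.8])), (0.22, [357.0, 210.0], array([ 588.6, -353.6]))]
[ 447.1 -187.9   19. ] [ 499.9 -192.2   45. ] [ 489.8 -241.5   45. ]
```

View pics/w7z.png

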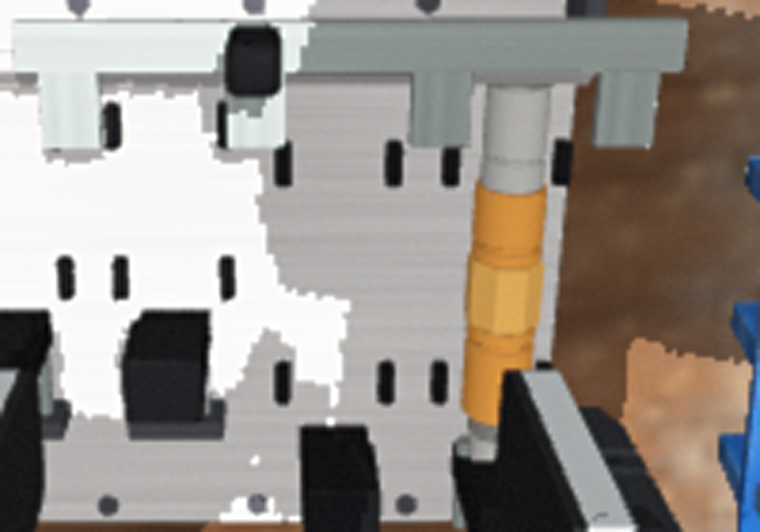

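The holder lies straight in long lane 1 with its rear end at the bar (515,85). A finger hides its far end, so I'll check the gate while moving on to the next part, the shank at about (505,-453).

```bash
python3 - <<'E'
from cas import *
t=np.load('cas.npy');im=shot('side');rep('side',im,['plate_long_1'],45);print(world(t,(51,75,45)),world(t,(45,75,45)))
rep('side',im,['shank_a_mid','holder_a_mid'],11)
go(420,-440,230,85)
go(508,-454,125,186)
E
```

```text
side plate_long_1 [(0.47, [195.0, 273.0], array([ 489.2, -249.8])), (0.43, [185.0, 276.0], array([ 500.2, -189.7]))]
[ 499.9 -192.2   45. ] [ 493.9 -191.7   45. ]
side shank_a_mid [(0.34, [211.0, 249.0], array([ 433.8, -266.7]))]
side holder_a_mid [(0.51, [196.0, 255.0], array([ 449.2, -179.1]))]
delta [ -48.7 -184.2  -29.7] dist 193 closing-angle now 85.3 yaw 0.005 rad
delta [-137.6 -191.    75.2] dist 247 closing-angle now 85.3 yaw 1.384 rad
```

The gate is home: the side view puts its plate at x≈500 against 500 expected. Moving over the middle shank.

{"api": "apply_moves", "payload": {
  "rows": [
    {"hand": 0.2,"delta_pos": [-5,-25,0],"yaw": -0.12},
    {"hand": 0.2,"delta_pos": [-15,-55,0],"yaw": -0.24},
    {"hand": 0.2,"delta_pos": [-30,-85,0],"yaw": -0.36},
    {"hand": 0.2,"delta_pos": [-45,-115,0],"yaw": -0.48},
    {"hand": 0.2,"delta_pos": [-70,-140,0],"yaw": -0.6},
    {"hand": 0.2,"delta_pos": [-95,-165,0],"yaw": -0.72},
    {"hand": 0.2,"delta_pos": [-120,-185,10],"yaw": -0.84},
    {"hand": 0.2,"delta_pos": [-138,-191,20],"yaw": -0.96},
    {"hand": 0.2,"delta_pos": [-138,-191,35],"yaw": -1.08},
    {"hand": 0.2,"delta_pos": [-138,-191,50],"yaw": -1.2},
    {"hand": 0.2,"delta_pos": [-138,-191,65],"yaw": -1.32},
    {"hand": 0.2,"delta_pos": [-138,-191,75],"yaw": -1.44}
  ]
}}

```text
clock: 15.4
position: [507.7, -453.8, 123.1]
ee_rot: [-0.63, 0.777, 0.002, -0.001]
contact_force: [-0.6, 0.7, -0.1]
gripper_width: 51.4
grasp_force: 0.0
```

{"api": "apply_moves", "payload": {
  "rows": [
    {"hand": 0.2,"delta_pos": [0,0,0],"yaw": -0.12},
    {"hand": 0.2,"delta_pos": [0,0,0],"yaw": -0.24},
    {"hand": 0.2,"delta_pos": [0,0,0],"yaw": -0.317},
    {"hand": 0.2,"delta_pos": [0,0,0],"yaw": -0.317},
    {"hand": 0.2,"delta_pos": [0,0,0],"yaw": -0.317},
    {"hand": 0.2,"delta_pos": [0,0,0],"yaw": -0.317}
  ]
}}

```text
clock: 15.9
position: [508.1, -454.4, 125.6]
ee_rot: [0.742, -0.67, -0.0, 0.0]
contact_force: [-0.3, -0.3, 0.6]
gripper_width: 51.6
grasp_force: 0.0
```

```bash
python3 - <<'E'
from cas import *
im=shot('wrist');s=read_state();print(s['position'],s['joints'],im['xyz'])
rep('wrist',im,['shank_a_mid','holder_a_mid'],11)
part(im,(508,-454),80,z=19,save='p2.png')
go(508,-454,125,186)
E
```

```text
[ 508.1 -454.5  125.8] [-0.5  0.6  0.   0.  -1.   0.6] [ 516. -539.  250.]
wrist shank_a_mid [(0.76, [282.0, 150.0], array([ 619. , -368.8]))]
wrist holder_a_mid [(0.61, [98.0, 453.0], array([ 382.5, -557.3]))]
gold [505.6, -441.8] size [21.9 54.6] axis deg 97.5
delta [-0.6 -0.   1. ] dist 1 closing-angle now -174.1 yaw -0.002 rad
```

View pics/p2.png

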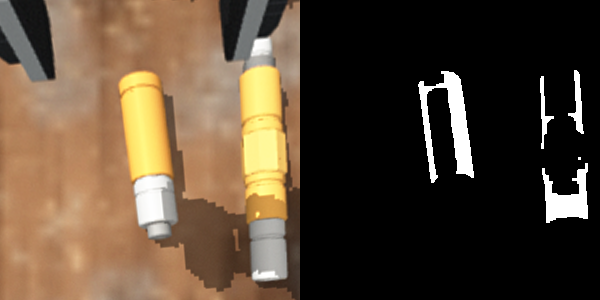

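Metric view: the shank's ends are at (138,71) and (159,240), so its middle is about (507,-457) with its axis at 97°. The neighbouring holder is at crop (265,150). Grasping.

{"api": "apply_moves", "payload": {
  "rows": [
    {"hand": -0.05,"delta_pos": [0.5,1,30],"yaw": -0.019},
    {"hand": -0.05,"delta_pos": [0.5,1,60],"yaw": -0.019},
    {"hand": -0.05,"delta_pos": [0.5,1,88],"yaw": -0.019},
    {"hand": -0.05,"delta_pos": [0.5,1,101],"yaw": -0.019},
    {"hand": -0.05,"delta_pos": [0.5,1,103],"yaw": -0.019},
    {"hand": -0.05,"delta_pos": [0.5,1,103],"yaw": -0.019},
    {"hand": -1,"delta_pos": [0.5,1,103],"yaw": -0.019},
    {"hand": -1,"delta_pos": [0.5,1,103],"yaw": -0.019},
    {"hand": -1,"delta_pos": [0.5,1,103],"yaw": -0.019},
    {"hand": -1,"delta_pos": [0.5,1,103],"yaw": -0.019}
  ]
}}

```text
clock: 16.88
position: [508.4, -456.1, 25.5]
ee_rot: [0.749, -0.663, 0.002, -0.0]
contact_force: [1.0, 1.1, 5.5]
gripper_width: 20.5
grasp_force: 62.4
```

```bash
python3 place.py -42 -25 130
```

```text
tcp in cassette 81.06833759019187 -187.31018171231415 25.471528414484272 F [1.  1.1 5.5] w 20.513869766938388 gf 62.37987041473389 j6 0.6168550711656726
delta [-183.6   87.2 -105.4] dist 229 closing-angle now -173.0 yaw -1.366 rad
```

{"api": "apply_moves", "payload": {
  "rows": [
    {"hand": -1,"delta_pos": [0,0,-25],"yaw": 0},
    {"hand": -1,"delta_pos": [0,0,-60],"yaw": 0},
    {"hand": -1,"delta_pos": [0,0,-95],"yaw": 0.1},
    {"hand": -1,"delta_pos": [-20,5,-105],"yaw": 0.22},
    {"hand": -1,"delta_pos": [-45,15,-105],"yaw": 0.34},
    {"hand": -1,"delta_pos": [-70,25,-105],"yaw": 0.46},
    {"hand": -1,"delta_pos": [-95,35,-105],"yaw": 0.58},
    {"hand": -1,"delta_pos": [-120,45,-105],"yaw": 0.7},
    {"hand": -1,"delta_pos": [-145,60,-105],"yaw": 0.82},
    {"hand": -1,"delta_pos": [-165,75,-105],"yaw": 0.94},
    {"hand": -1,"delta_pos": [-184,87,-105],"yaw": 1.06},
    {"hand": -1,"delta_pos": [-184,87,-105],"yaw": 1.18}
  ]
}}

```text
clock: 17.88
position: [394.2, -280.3, 127.9]
ee_rot: [-0.251, 0.968, 0.002, -0.001]
contact_force: [0.4, 0.5, -1.1]
gripper_width: 20.5
grasp_force: 61.7
```

{"api": "apply_moves", "payload": {
  "rows": [
    {"hand": -1,"delta_pos": [0,0,0],"yaw": 0.12},
    {"hand": -1,"delta_pos": [0,0,0],"yaw": 0.24},
    {"hand": -1,"delta_pos": [0,0,0],"yaw": 0.36},
    {"hand": -1,"delta_pos": [0,0,0],"yaw": 0.48},
    {"hand": -1,"delta_pos": [0,0,0],"yaw": 0.595},
    {"hand": -1,"delta_pos": [0,0,0],"yaw": 0.595},
    {"hand": -1,"delta_pos": [0,0,0],"yaw": 0.595},
    {"hand": -1,"delta_pos": [0,0,0],"yaw": 0.595}
  ]
}}

```text
clock: 18.55
position: [398.1, -283.2, 128.1]
ee_rot: [0.04, 0.999, 0.0, 0.0]
contact_force: [-0.4, -0.3, -1.4]
gripper_width: 20.7
grasp_force: 61.6
```

```bash
python3 place.py -42 -25 66; python3 - <<'E'
from cas import *
im=shot('wrist');a=im['pixels'];rep('wrist',im,['shank_a_mid'],read_state()['position'][2]-12)
print(read_state()['position']);rep('wrist',im,['holder_a_mid'],19);rep('wrist',im,['plate_long_1'],45)
cv2.imwrite('pics/w8.png',cv2.resize(cv2.cvtColor(a[180:380,180:380],cv2.COLOR_RGB2BGR),None,fx=3,fy=3,interpolation=cv2.INTER_CUBIC))
E
```

```text
tcp in cassette -42.96491517485454 -24.039924383342125 128.14502168478836 F [-0.4 -0.3 -1.4] w 20.66234331704215 gf 61.6444194316864 j6 -1.36550501867205
delta [-1.  -1.  62.1] dist 62 closing-angle now 85.4 yaw 0.002 rad
wrist shank_a_mid []
[ 398.2 -283.2  128.1]
wrist holder_a_mid [(0.63, [257.0, 384.0], array([ 449.1, -191. ]))]
wrist plate_long_1 []
```

View pics/w8.png

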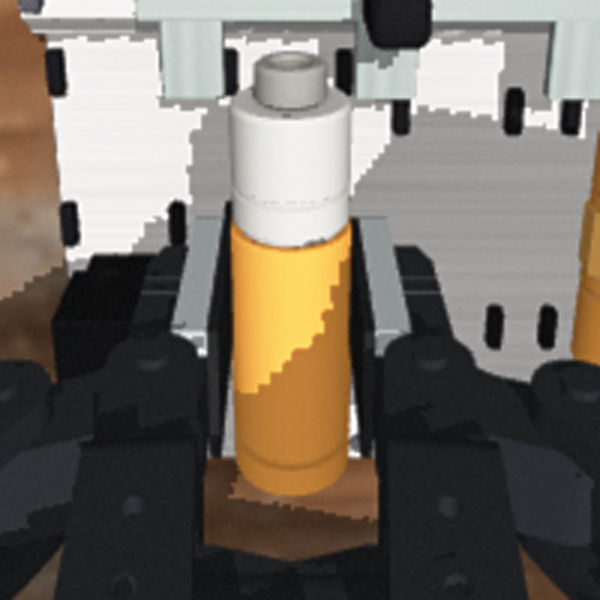

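The shank is held straight, tip end towards the stop.

{"api": "apply_moves", "payload": {
  "rows": [
    {"hand": -1,"delta_pos": [-1,-1,20],"yaw": 0},
    {"hand": -1,"delta_pos": [-1,-1,45],"yaw": 0},
    {"hand": -1,"delta_pos": [-1,-1,59],"yaw": 0},
    {"hand": -1,"delta_pos": [-1,-1,62],"yaw": 0},
    {"hand": -1,"delta_pos": [-1,-1,62],"yaw": 0},
    {"hand": -1,"delta_pos": [-8,-1,62],"yaw": 0},
    {"hand": -1,"delta_pos": [-15,-1,62],"yaw": 0},
    {"hand": -1,"delta_pos": [-22,-1,62],"yaw": 0},
    {"hand": -1,"delta_pos": [-25,-1,62],"yaw": 0},
    {"hand": -1,"delta_pos": [-25,-1,62],"yaw": 0},
    {"hand": -1,"delta_pos": [-25,-1,62],"yaw": 0}
  ]
}}

```text
clock: 19.67
position: [422.6, -286.2, 66.3]
ee_rot: [0.041, 0.999, 0.0, -0.001]
contact_force: [-5.1, 0.2, 1.6]
gripper_width: 20.5
grasp_force: 62.0
```

```bash
python3 place.py -19 -25 32; python3 - <<'E'
from cas import *
im=shot('wrist');t=np.load('cas.npy')
b=cv2.cvtColor(im['pixels'][180:380,180:380],cv2.COLOR_RGB2BGR)
cv2.imwrite('pics/w9.png',cv2.resize(b,None,fx=3,fy=3,interpolation=cv2.INTER_CUBIC))
P=read_state()['position']
for off in (-42,-40,0,40): 
    for dz in (-12,): 
        c,s=np.cos(t[2]),np.sin(t[2]);q=proj(im,(P[0]+c*off,P[1]+s*off,P[2]+dz));print(off,(q-180)*3)
E
```

```text
tcp in cassette -18.32969406007645 -25.03743958288903 66.29120715761158 F [-5.1  0.2  1.6] w 20.545458471309463 gf 61.98302507400513 j6 -1.3762385432065494
delta [ 0.6  0.  34.3] dist 34 closing-angle now 85.3 yaw -0.000 rad
-42 [ 56.4 290.6]
-40 [ 68.1 290.6]
0 [281.7 290.2]
40 [462.4 290. ]
```

View pics/w9.png

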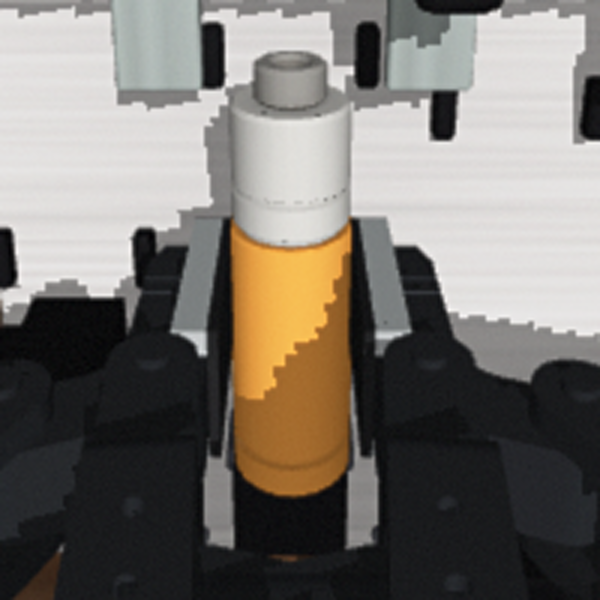

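The part's middle is about 3.5 mm ahead of home and the gate is pushed back. Lowering and releasing.

{"api": "apply_moves", "payload": {
  "rows": [
    {"hand": -1,"delta_pos": [0,0,8],"yaw": 0},
    {"hand": -1,"delta_pos": [0,0,16],"yaw": 0},
    {"hand": -1,"delta_pos": [0,0,24],"yaw": 0},
    {"hand": -1,"delta_pos": [0,0,30],"yaw": 0},
    {"hand": -1,"delta_pos": [0,0,34],"yaw": 0},
    {"hand": -1,"delta_pos": [0,0,35],"yaw": 0},
    {"hand": -1,"delta_pos": [0,0,35],"yaw": 0},
    {"hand": -1,"delta_pos": [0,0,35],"yaw": 0}
  ]
}}

```text
clock: 20.38
position: [422.3, -286.1, 33.3]
ee_rot: [0.041, 0.999, 0.0, -0.001]
contact_force: [-8.5, 4.1, 17.7]
gripper_width: 20.7
grasp_force: 64.1
```

{"api": "apply_moves", "payload": {
  "rows": [
    {"hand": -0.2,"delta_pos": [0,0,0],"yaw": 0},
    {"hand": -0.2,"delta_pos": [0,0,0],"yaw": 0},
    {"hand": -0.2,"delta_pos": [0,0,0],"yaw": 0},
    {"hand": -0.2,"delta_pos": [0,0,-10],"yaw": 0},
    {"hand": -0.2,"delta_pos": [0,0,-35],"yaw": 0},
    {"hand": -0.2,"delta_pos": [0,0,-70],"yaw": 0},
    {"hand": -0.2,"delta_pos": [20,-20,-105],"yaw": 0},
    {"hand": 0.2,"delta_pos": [40,-50,-135],"yaw": 0},
    {"hand": 0.2,"delta_pos": [50,-80,-160],"yaw": 0},
    {"hand": 0.2,"delta_pos": [50,-90,-170],"yaw": 0},
    {"hand": 0.2,"delta_pos": [50,-90,-170],"yaw": 0},
    {"hand": 0.2,"delta_pos": [50,-90,-170],"yaw": 0}
  ]
}}

```text
clock: 21.38
position: [366.1, -372.6, 202.1]
ee_rot: [0.042, 0.999, -0.001, 0.002]
contact_force: [-0.3, 1.0, -1.2]
gripper_width: 51.2
grasp_force: 0.0
```

```bash
python3 - <<'E'
from cas import *
t=np.load('cas.npy');print('exp shank',world(t,(-23,-25,19)),'plate',world(t,(9,-25,45)),'hold',world(t,(-2,75,19)))
im=shot('wrist','w10.png')
rep('wrist',im,['shank_a_mid','holder_a_mid'],19);rep('wrist',im,['plate_short_1','plate_long_1'],45)
im=shot('side');rep('side',im,['plate_short_1','plate_long_1'],45);rep('side',im,['shank_a_mid','holder_a_mid'],11);rep('side',im,['comb_tab'],63)
go(572,-462,125,181)
E
```

```text
exp shank [ 418.  -285.8   19. ] plate [ 449.9 -288.4   45. ] hold [ 447.1 -187.9   19. ]
wrist shank_a_mid [(0.97, [364.0, 298.0], array([ 616.7, -364.1]))]
wrist holder_a_mid [(0.7, [244.0, 441.0], array([ 449.3, -188.7])), (0.7, [239.0, 371.0], array([ 436.7, -269.9]))]
wrist plate_short_1 [(0.96, [262.0, 314.0], array([ 445.8, -338.1])), (0.95, [266.0, 364.0], array([ 455.1, -284.7])), (0.18, [220.0, 353.0], array([ 400.1, -297. ]))]
wrist plate_long_1 [(0.81, [290.0, 404.0], array([ 490.2, -238.5])), (0.56, [298.0, 445.0], array([ 503.7, -191.9])), (0.5, [238.0, 439.0], array([ 428.3, -206.2]))]
side plate_short_1 [(0.75, [210.0, 250.0], array([ 436.1, -332.1])), (0.48, [199.0, 257.0], array([ 451.8, -272.7])), (0.32, [199.0, 256.0], array([ 448.8, -272.7]))]
side plate_long_1 [(0.5, [183.0, 277.0], array([ 504. , -176.1])), (0.42, [194.0, 274.0], array([ 492.3, -245.8])), (0.41, [198.0, 258.0], array([ 454.2, -265.6]))]
side shank_a_mid [(0.72, [232.0, 334.0], array([ 615.4, -373.8]))]
side holder_a_mid [(0.71, [199.0, 255.0], array([ 449. , -198.5]))]
side comb_tab [(0.76, [189.0, 216.0], array([ 359.7, -257.6]))]
delta [-212.7  -73.3   75.6] dist 237 closing-angle now 85.3 yaw 1.472 rad
```

View pics/w10.png

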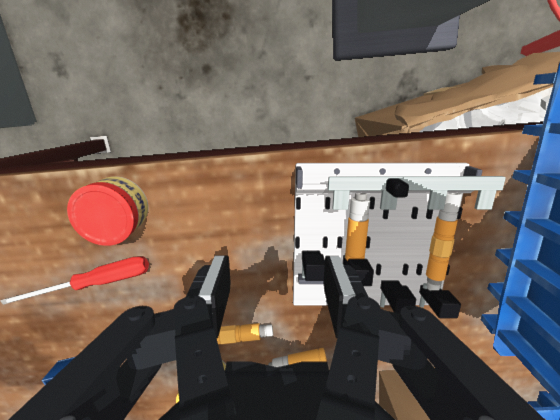

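Both loaded parts look home: the shank in short lane 1 at (355,225) and the holder at (440,240), with the gates over their ends. Now the second holder.

{"api": "apply_moves", "payload": {
  "rows": [
    {"hand": 0.2,"delta_pos": [-20,-8,0],"yaw": -0.12},
    {"hand": 0.2,"delta_pos": [-45,-16,0],"yaw": -0.24},
    {"hand": 0.2,"delta_pos": [-70,-24,0],"yaw": -0.36},
    {"hand": 0.2,"delta_pos": [-95,-32,0],"yaw": -0.48},
    {"hand": 0.2,"delta_pos": [-120,-40,0],"yaw": -0.6},
    {"hand": 0.2,"delta_pos": [-145,-50,0],"yaw": -0.72},
    {"hand": 0.2,"delta_pos": [-170,-60,10],"yaw": -0.84},
    {"hand": 0.2,"delta_pos": [-190,-66,20],"yaw": -0.96},
    {"hand": 0.2,"delta_pos": [-206,-70,35],"yaw": -1.08},
    {"hand": 0.2,"delta_pos": [-206,-70,50],"yaw": -1.2},
    {"hand": 0.2,"delta_pos": [-206,-70,65],"yaw": -1.32},
    {"hand": 0.2,"delta_pos": [-206,-70,75],"yaw": -1.44}
  ]
}}

```text
clock: 22.93
position: [565.1, -458.1, 123.2]
ee_rot: [-0.63, 0.776, 0.002, -0.0]
contact_force: [0.4, 0.7, -0.7]
gripper_width: 51.3
grasp_force: 0.0
```

{"api": "apply_moves", "payload": {
  "rows": [
    {"hand": 0.2,"delta_pos": [0,0,0],"yaw": -0.12},
    {"hand": 0.2,"delta_pos": [0,0,0],"yaw": -0.24},
    {"hand": 0.2,"delta_pos": [0,0,0],"yaw": -0.255},
    {"hand": 0.2,"delta_pos": [0,0,0],"yaw": -0.255},
    {"hand": 0.2,"delta_pos": [0,0,0],"yaw": -0.255},
    {"hand": 0.2,"delta_pos": [0,0,0],"yaw": -0.255}
  ]
}}

```text
clock: 23.43
position: [565.5, -458.6, 126.2]
ee_rot: [0.721, -0.693, 0.0, -0.0]
contact_force: [0.1, 0.3, 0.4]
gripper_width: 51.6
grasp_force: 0.0
```

```bash
python3 - <<'E'
from cas import *
im=shot('wrist');s=read_state();print(s['position'],s['joints'],im['xyz'])
rep('wrist',im,['shank_a_mid','holder_a_mid'],11)
part(im,(568,-459),122,z=19,save='p3.png')
go(566,-458.5,125,182.4)
E
```

```text
[ 565.5 -458.6  126.2] [-0.5  0.6  0.1  0.  -1.1  0.5] [ 568.2 -543.5  250.5]
wrist shank_a_mid [(0.89, [296.0, 215.0], array([ 620.3, -366.9]))]
wrist holder_a_mid []
gold [626.5, -490.7] size [32.  70.5] axis deg 90.0
delta [-0.  -0.5  1.2] dist 1 closing-angle now -177.6 yaw -0.001 rad
```

View pics/p3.png

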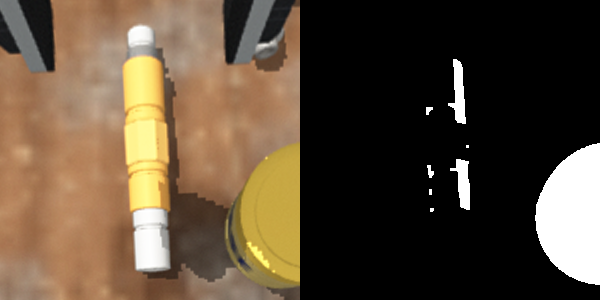

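Metric view: the holder's ends are at (140,27) and (152,271), so its middle is (566,-458.5) with a length of 122 mm, right under the TCP. Grasping.

{"api": "apply_moves", "payload": {
  "rows": [
    {"hand": -0.05,"delta_pos": [0,-0.5,30],"yaw": -0.007},
    {"hand": -0.05,"delta_pos": [0,-0.5,60],"yaw": -0.007},
    {"hand": -0.05,"delta_pos": [0,-0.5,88],"yaw": -0.007},
    {"hand": -0.05,"delta_pos": [0,-0.5,101],"yaw": -0.007},
    {"hand": -0.05,"delta_pos": [0,-0.5,103],"yaw": -0.007},
    {"hand": -0.05,"delta_pos": [0,-0.5,103],"yaw": -0.007},
    {"hand": -1,"delta_pos": [0,-0.5,103],"yaw": -0.007},
    {"hand": -1,"delta_pos": [0,-0.5,103],"yaw": -0.007},
    {"hand": -1,"delta_pos": [0,-0.5,103],"yaw": -0.007},
    {"hand": -1,"delta_pos": [0,-0.5,103],"yaw": -0.007}
  ]
}}

```text
clock: 24.42
position: [567.4, -459.3, 25.7]
ee_rot: [0.724, -0.689, 0.002, -0.0]
contact_force: [0.1, 0.6, 5.2]
gripper_width: 19.3
grasp_force: 62.8
```

```bash
python3 place.py -26 25 130
```

```text
tcp in cassette 140.10082644736235 -185.70686892916638 25.744182284398704 F [0.1 0.6 5.2] w 19.28910404552151 gf 62.80632734298706 j6 0.5087072324429162
delta [-230.4  136.6 -105.4] dist 288 closing-angle now -177.2 yaw -1.439 rad
```

{"api": "apply_moves", "payload": {
  "rows": [
    {"hand": -1,"delta_pos": [0,0,-25],"yaw": 0},
    {"hand": -1,"delta_pos": [0,0,-60],"yaw": 0},
    {"hand": -1,"delta_pos": [0,10,-95],"yaw": 0.1},
    {"hand": -1,"delta_pos": [-20,30,-105],"yaw": 0.22},
    {"hand": -1,"delta_pos": [-45,50,-105],"yaw": 0.34},
    {"hand": -1,"delta_pos": [-72,70,-105],"yaw": 0.46},
    {"hand": -1,"delta_pos": [-100,90,-105],"yaw": 0.58},
    {"hand": -1,"delta_pos": [-130,105,-105],"yaw": 0.7},
    {"hand": -1,"delta_pos": [-160,118,-105],"yaw": 0.82},
    {"hand": -1,"delta_pos": [-190,128,-105],"yaw": 0.94},
    {"hand": -1,"delta_pos": [-215,137,-105],"yaw": 1.06},
    {"hand": -1,"delta_pos": [-230,137,-105],"yaw": 1.18}
  ]
}}

```text
clock: 25.42
position: [414.9, -233.4, 128.2]
ee_rot: [-0.215, 0.977, 0.001, -0.001]
contact_force: [0.1, -0.0, -1.0]
gripper_width: 19.3
grasp_force: 62.1
```

{"api": "apply_moves", "payload": {
  "rows": [
    {"hand": -1,"delta_pos": [0,0,0],"yaw": 0.12},
    {"hand": -1,"delta_pos": [0,0,0],"yaw": 0.24},
    {"hand": -1,"delta_pos": [0,0,0],"yaw": 0.36},
    {"hand": -1,"delta_pos": [0,0,0],"yaw": 0.48},
    {"hand": -1,"delta_pos": [0,0,0],"yaw": 0.522},
    {"hand": -1,"delta_pos": [0,0,0],"yaw": 0.522},
    {"hand": -1,"delta_pos": [0,0,0],"yaw": 0.522},
    {"hand": -1,"delta_pos": [0,0,0],"yaw": 0.522}
  ]
}}

```text
clock: 26.08
position: [417.7, -235.5, 128.2]
ee_rot: [0.041, 0.999, 0.0, 0.0]
contact_force: [0.2, 0.3, -0.6]
gripper_width: 19.0
grasp_force: 62.1
```

```bash
python3 place.py -26 25 66; python3 - <<'E'
from cas import *
im=shot('wrist','w11.png');P=read_state()['position'];print(P);rep('wrist',im,['holder_a_mid'],P[2]-12)
a=im['pixels'];t=np.load('cas.npy')
# gold segment along the finger centre column
hsv=cv2.cvtColor(a,cv2.COLOR_RGB2HSV)
for r in (215,225,235,340): 
    row=np.where((hsv[r,240:315,1]>150))[0]; print(r, row.min()+240 if len(row) else None,row.max()+240 if len(row) else None)
for off in (-61,-33,0,33):
    q=proj(im,(P[0]+np.cos(t[2])*off,P[1]+np.sin(t[2])*off,P[2]-12));print(off,q)
E
```

```text
tcp in cassette -27.36181199207531 25.075296167313017 128.15540989690655 F [ 0.2  0.3 -0.6] w 18.97742480825679 gf 62.06069469451904 j6 -1.4782926547684812
delta [-1.3 -0.1 62.2] dist 62 closing-angle now 85.3 yaw 0.001 rad
[ 417.8 -235.6  128.1]
wrist holder_a_mid [(0.98, [240.0, 332.0], array([ 400. , -205.6]))]
215 None None
225 257 296
235 258 296
340 259 293
-61 [160.3 277. ]
-33 [216.4 276.8]
0 [274.1 276.7]
33 [324.4 276.6]
```

The holder is held centred and straight. Pushing the long lane 2 gate back.

{"api": "apply_moves", "payload": {
  "rows": [
    {"hand": -1,"delta_pos": [-1,0,20],"yaw": 0},
    {"hand": -1,"delta_pos": [-1,0,45],"yaw": 0},
    {"hand": -1,"delta_pos": [-1,0,59],"yaw": 0},
    {"hand": -1,"delta_pos": [-1,0,62],"yaw": 0},
    {"hand": -1,"delta_pos": [-1,0,62],"yaw": 0},
    {"hand": -1,"delta_pos": [-8,0,62],"yaw": 0},
    {"hand": -1,"delta_pos": [-16,0,62],"yaw": 0},
    {"hand": -1,"delta_pos": [-24,0,62],"yaw": 0},
    {"hand": -1,"delta_pos": [-30,0,62],"yaw": 0},
    {"hand": -1,"delta_pos": [-30,0,62],"yaw": 0},
    {"hand": -1,"delta_pos": [-30,0,62],"yaw": 0}
  ]
}}

```text
clock: 27.1
position: [447.2, -238.0, 66.2]
ee_rot: [0.041, 0.999, 0.0, -0.001]
contact_force: [-5.7, 1.1, 2.9]
gripper_width: 19.8
grasp_force: 62.5
```

```bash
python3 place.py 1.5 25 32
```

```text
tcp in cassette 2.1659170152721177 25.053836445973847 66.19990916771253 F [-5.7  1.1  2.9] w 19.790514230205073 gf 62.474788427352905 j6 -1.485035410746805
delta [ 0.6 -0.1 34.2] dist 34 closing-angle now 85.3 yaw -0.000 rad
```

{"api": "apply_moves", "payload": {
  "rows": [
    {"hand": -1,"delta_pos": [0,0,8],"yaw": 0},
    {"hand": -1,"delta_pos": [0,0,16],"yaw": 0},
    {"hand": -1,"delta_pos": [0,0,24],"yaw": 0},
    {"hand": -1,"delta_pos": [0,0,30],"yaw": 0},
    {"hand": -1,"delta_pos": [0,0,34],"yaw": 0},
    {"hand": -1,"delta_pos": [0,0,35],"yaw": 0},
    {"hand": -1,"delta_pos": [0,0,35],"yaw": 0},
    {"hand": -1,"delta_pos": [0,0,35],"yaw": 0}
  ]
}}

```text
clock: 27.77
position: [446.7, -237.8, 33.6]
ee_rot: [0.041, 0.999, -0.0, -0.001]
contact_force: [-10.7, 4.8, 21.0]
gripper_width: 19.6
grasp_force: 65.0
```

{"api": "apply_moves", "payload": {
  "rows": [
    {"hand": -0.2,"delta_pos": [0,0,0],"yaw": 0},
    {"hand": -0.2,"delta_pos": [0,0,0],"yaw": 0},
    {"hand": -0.2,"delta_pos": [0,0,0],"yaw": 0},
    {"hand": -0.2,"delta_pos": [0,0,-10],"yaw": 0},
    {"hand": -0.2,"delta_pos": [0,0,-35],"yaw": 0},
    {"hand": -0.2,"delta_pos": [0,0,-70],"yaw": 0},
    {"hand": -0.2,"delta_pos": [20,-20,-105],"yaw": 0},
    {"hand": 0.2,"delta_pos": [40,-50,-135],"yaw": 0},
    {"hand": 0.2,"delta_pos": [60,-85,-160],"yaw": 0},
    {"hand": 0.2,"delta_pos": [75,-115,-170],"yaw": 0},
    {"hand": 0.2,"delta_pos": [75,-130,-170],"yaw": 0},
    {"hand": 0.2,"delta_pos": [75,-130,-170],"yaw": 0}
  ]
}}

```text
clock: 28.77
position: [362.5, -365.1, 203.8]
ee_rot: [0.043, 0.999, -0.002, 0.003]
contact_force: [0.5, 0.1, 0.6]
gripper_width: 51.2
grasp_force: 0.0
```

```bash
python3 - <<'E'
from cas import *
t=np.load('cas.npy');print('exp shank',world(t,(-23,-25,19)),'hold',world(t,(-2,75,19)),world(t,(-2,25,19)),'plates',world(t,(51,75,45)),world(t,(51,25,45)))
im=shot('wrist','w12.png')
rep('wrist',im,['shank_a_mid','holder_a_mid'],19);rep('wrist',im,['plate_short_1','plate_long_1'],45)
im=shot('side');rep('side',im,['plate_short_1','plate_long_1'],45);rep('side',im,['shank_a_mid'],11);im=shot('top');rep('top',im,['shank_a_mid'],11)
p=read_state()['position'];print(p)
go(620,-365,125,187.5)
E
```

```text
exp shank [ 418.  -285.8   19. ] hold [ 447.1 -187.9   19. ] [ 443.  -237.7   19. ] plates [ 499.9 -192.2   45. ] [ 495.8 -242.    45. ]
wrist shank_a_mid [(0.96, [362.0, 293.0], array([ 612.1, -365. ]))]
wrist holder_a_mid [(0.69, [243.0, 437.0], array([ 445.5, -186.1])), (0.63, [230.0, 351.0], array([ 420.3, -285.7])), (0.3, [244.0, 391.0], array([ 442.1, -238.8]))]
wrist plate_short_1 [(0.95, [264.0, 307.0], array([ 444.7, -339.7])), (0.66, [265.0, 356.0], array([ 451.4, -285.4]))]
wrist plate_long_1 [(0.88, [301.0, 439.0], array([ 505.9, -191.1])), (0.77, [299.0, 395.0], array([ 499.8, -241.6])), (0.25, [240.0, 364.0], array([ 422. , -277.5]))]
side plate_short_1 [(0.69, [200.0, 260.0], array([ 458.7, -281.6])), (0.47, [207.0, 251.0], array([ 437.9, -315.2]))]
side plate_long_1 [(0.37, [187.0, 280.0], array([ 508.3, -203.2]))]
side shank_a_mid [(0.77, [231.0, 336.0], array([ 621.2, -366.9]))]
top shank_a_mid [(0.75, [140.0, 269.0], array([ 627.8, -366.4]))]
[ 362.6 -361.   200.9]
delta [-256.9   16.8   75.8] dist 268 closing-angle now 85.3 yaw 1.359 rad
```

All three loaded parts match their home places. Now the last shank, at about (620,-366).

{"api": "apply_moves", "payload": {
  "rows": [
    {"hand": 0.2,"delta_pos": [-25,1,0],"yaw": -0.12},
    {"hand": 0.2,"delta_pos": [-52,3,0],"yaw": -0.24},
    {"hand": 0.2,"delta_pos": [-80,5,0],"yaw": -0.36},
    {"hand": 0.2,"delta_pos": [-110,7,0],"yaw": -0.48},
    {"hand": 0.2,"delta_pos": [-140,9,0],"yaw": -0.6},
    {"hand": 0.2,"delta_pos": [-170,11,0],"yaw": -0.72},
    {"hand": 0.2,"delta_pos": [-200,13,10],"yaw": -0.84},
    {"hand": 0.2,"delta_pos": [-225,15,20],"yaw": -0.96},
    {"hand": 0.2,"delta_pos": [-245,16,35],"yaw": -1.08},
    {"hand": 0.2,"delta_pos": [-257,16,50],"yaw": -1.2},
    {"hand": 0.2,"delta_pos": [-257,16,65],"yaw": -1.32},
    {"hand": 0.2,"delta_pos": [-257,16,75],"yaw": -1.44}
  ]
}}

```text
clock: 30.32
position: [620.0, -365.6, 123.0]
ee_rot: [-0.631, 0.776, 0.002, -0.001]
contact_force: [0.6, -0.0, -1.1]
gripper_width: 51.2
grasp_force: 0.0
```

{"api": "apply_moves", "payload": {
  "rows": [
    {"hand": 0.2,"delta_pos": [0,0,0],"yaw": -0.12},
    {"hand": 0.2,"delta_pos": [0,0,0],"yaw": -0.24},
    {"hand": 0.2,"delta_pos": [0,0,0],"yaw": -0.344},
    {"hand": 0.2,"delta_pos": [0,0,0],"yaw": -0.344},
    {"hand": 0.2,"delta_pos": [0,0,0],"yaw": -0.344},
    {"hand": 0.2,"delta_pos": [0,0,0],"yaw": -0.344},
    {"hand": 0.2,"delta_pos": [0,0,0],"yaw": -0.344}
  ]
}}

```text
clock: 30.9
position: [619.8, -366.5, 126.0]
ee_rot: [0.751, -0.66, -0.0, -0.0]
contact_force: [-0.0, 0.8, 0.2]
gripper_width: 51.3
grasp_force: 0.0
```

```bash
python3 - <<'E'
from cas import *
im=shot('wrist');s=read_state();print(s['position'],im['xyz'])
rep('wrist',im,['shank_a_mid'],11)
part(im,(620,-366),80,z=19,save='p4.png')
go(620,-366,125,187.5)
E
```

```text
[ 619.8 -366.5  126.1] [ 630.  -450.7  250.3]
wrist shank_a_mid [(0.86, [209.0, 275.0], array([ 620.3, -365.7])), (0.58, [406.0, 375.0], array([ 477.9, -146.5]))]
delta [-0.5 -0.3  1.1] dist 1 closing-angle now -172.5 yaw -0.001 rad
```

View pics/p4.png

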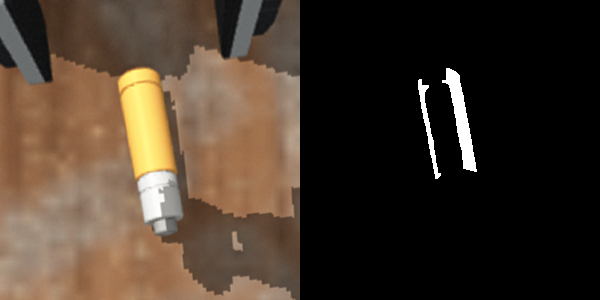

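Metric view: the shank's ends are at (137,69) and (165,235), so its middle is about (620.5,-367) with its axis at 99.8°. Grasping.

{"api": "apply_moves", "payload": {
  "rows": [
    {"hand": -0.05,"delta_pos": [-0.5,-0.5,30],"yaw": -0.04},
    {"hand": -0.05,"delta_pos": [-0.5,-0.5,60],"yaw": -0.04},
    {"hand": -0.05,"delta_pos": [-0.5,-0.5,88],"yaw": -0.04},
    {"hand": -0.05,"delta_pos": [-0.5,-0.5,101],"yaw": -0.04},
    {"hand": -0.05,"delta_pos": [-0.5,-0.5,103],"yaw": -0.04},
    {"hand": -0.05,"delta_pos": [-0.5,-0.5,103],"yaw": -0.04},
    {"hand": -1,"delta_pos": [-0.5,-0.5,103],"yaw": -0.04},
    {"hand": -1,"delta_pos": [-0.5,-0.5,103],"yaw": -0.04},
    {"hand": -1,"delta_pos": [-0.5,-0.5,103],"yaw": -0.04},
    {"hand": -1,"delta_pos": [-0.5,-0.5,103],"yaw": -0.04}
  ]
}}

```text
clock: 31.83
position: [621.7, -366.6, 25.7]
ee_rot: [0.765, -0.644, 0.002, -0.001]
contact_force: [0.8, 0.8, 5.3]
gripper_width: 20.4
grasp_force: 62.5
```

```bash
python3 place.py -43 -75 130
```

```text
tcp in cassette 186.66912805032294 -88.83188401078003 25.705405128928742 F [0.8 0.8 5.3] w 20.44432032921773 gf 62.46225357055664 j6 0.4802943102345809
delta [ -70.7  218.5 -105.3] dist 253 closing-angle now -170.2 yaw -1.317 rad
```

{"api": "apply_moves", "payload": {
  "rows": [
    {"hand": -1,"delta_pos": [0,0,-25],"yaw": 0},
    {"hand": -1,"delta_pos": [0,0,-60],"yaw": 0},
    {"hand": -1,"delta_pos": [0,10,-95],"yaw": 0.1},
    {"hand": -1,"delta_pos": [-5,35,-105],"yaw": 0.22},
    {"hand": -1,"delta_pos": [-12,62,-105],"yaw": 0.34},
    {"hand": -1,"delta_pos": [-20,90,-105],"yaw": 0.46},
    {"hand": -1,"delta_pos": [-30,118,-105],"yaw": 0.58},
    {"hand": -1,"delta_pos": [-40,145,-105],"yaw": 0.7},
    {"hand": -1,"delta_pos": [-50,170,-105],"yaw": 0.82},
    {"hand": -1,"delta_pos": [-60,195,-105],"yaw": 0.94},
    {"hand": -1,"delta_pos": [-71,218,-105],"yaw": 1.06},
    {"hand": -1,"delta_pos": [-71,218,-105],"yaw": 1.18}
  ]
}}

```text
clock: 32.83
position: [387.8, -331.1, 127.9]
ee_rot: [-0.273, 0.962, 0.002, -0.001]
contact_force: [-0.2, -0.0, -1.2]
gripper_width: 20.5
grasp_force: 61.8
```

{"api": "apply_moves", "payload": {
  "rows": [
    {"hand": -1,"delta_pos": [0,0,0],"yaw": 0.12},
    {"hand": -1,"delta_pos": [0,0,0],"yaw": 0.24},
    {"hand": -1,"delta_pos": [0,0,0],"yaw": 0.36},
    {"hand": -1,"delta_pos": [0,0,0],"yaw": 0.48},
    {"hand": -1,"delta_pos": [0,0,0],"yaw": 0.6},
    {"hand": -1,"delta_pos": [0,0,0],"yaw": 0.644},
    {"hand": -1,"delta_pos": [0,0,0],"yaw": 0.644},
    {"hand": -1,"delta_pos": [0,0,0],"yaw": 0.644},
    {"hand": -1,"delta_pos": [0,0,0],"yaw": 0.644}
  ]
}}

```text
clock: 33.58
position: [393.2, -333.1, 128.2]
ee_rot: [0.041, 0.999, 0.0, 0.0]
contact_force: [-0.1, -0.5, -0.8]
gripper_width: 20.8
grasp_force: 61.8
```

```bash
python3 place.py -43 -75 66; python3 - <<'E'
from cas import *
im=shot('wrist','w13.png');a=im['pixels']
hsv=cv2.cvtColor(a,cv2.COLOR_RGB2HSV)
col=hsv[180:360,270:285,1].mean(1)
g=np.where(col>150)[0]+180;print('gold rows',g.min(),g.max(), '(first shank: ~261..342)')
for r in (275,290,330):
    row=np.where((hsv[r,240:315,1]>150))[0]; print(r,row.min()+240,row.max()+240)
E
```

```text
tcp in cassette -43.803251017542095 -74.16680642233337 128.17762035980772 F [-0.1 -0.5 -0.8] w 20.80539074366095 gf 61.779667139053345 j6 -1.264352828978178
delta [-0.8 -0.8 62.2] dist 62 closing-angle now 85.3 yaw 0.001 rad
gold rows 263 344 (first shank: ~261..342)
275 257 296
290 257 296
330 259 294
```

The grip is the same as on the first shank. Pushing the short lane 2 gate back.

{"api": "apply_moves", "payload": {
  "rows": [
    {"hand": -1,"delta_pos": [-1,-1,20],"yaw": 0},
    {"hand": -1,"delta_pos": [-1,-1,45],"yaw": 0},
    {"hand": -1,"delta_pos": [-1,-1,59],"yaw": 0},
    {"hand": -1,"delta_pos": [-1,-1,62],"yaw": 0},
    {"hand": -1,"delta_pos": [-1,-1,62],"yaw": 0},
    {"hand": -1,"delta_pos": [-8,-1,62],"yaw": 0},
    {"hand": -1,"delta_pos": [-15,-1,62],"yaw": 0},
    {"hand": -1,"delta_pos": [-22,-1,62],"yaw": 0},
    {"hand": -1,"delta_pos": [-25,-1,62],"yaw": 0},
    {"hand": -1,"delta_pos": [-25,-1,62],"yaw": 0},
    {"hand": -1,"delta_pos": [-25,-1,62],"yaw": 0}
  ]
}}

```text
clock: 34.55
position: [417.7, -336.1, 66.4]
ee_rot: [0.041, 0.999, 0.0, -0.0]
contact_force: [-5.0, -0.4, 1.6]
gripper_width: 20.5
grasp_force: 62.1
```

```bash
python3 place.py -19 -75 32
```

```text
tcp in cassette -19.139663395480447 -75.16628551815688 66.35039505523571 F [-5.  -0.4  1.6] w 20.515707395479765 gf 62.12835073471069 j6 -1.2782728851508125
delta [-0.2  0.2 34.4] dist 34 closing-angle now 85.3 yaw -0.000 rad
```

{"api": "apply_moves", "payload": {
  "rows": [
    {"hand": -1,"delta_pos": [0,0,8],"yaw": 0},
    {"hand": -1,"delta_pos": [0,0,16],"yaw": 0},
    {"hand": -1,"delta_pos": [0,0,24],"yaw": 0},
    {"hand": -1,"delta_pos": [0,0,30],"yaw": 0},
    {"hand": -1,"delta_pos": [0,0,34],"yaw": 0},
    {"hand": -1,"delta_pos": [0,0,34],"yaw": 0},
    {"hand": -1,"delta_pos": [0,0,34],"yaw": 0}
  ]
}}

```text
clock: 35.13
position: [417.3, -335.8, 33.5]
ee_rot: [0.041, 0.999, 0.0, -0.001]
contact_force: [-7.0, 2.9, 10.5]
gripper_width: 20.4
grasp_force: 63.4
```

{"api": "apply_moves", "payload": {
  "rows": [
    {"hand": -0.2,"delta_pos": [0,0,0],"yaw": 0},
    {"hand": -0.2,"delta_pos": [0,0,0],"yaw": 0},
    {"hand": -0.2,"delta_pos": [0,0,0],"yaw": 0},
    {"hand": -0.2,"delta_pos": [0,0,-10],"yaw": 0},
    {"hand": -0.2,"delta_pos": [0,0,-35],"yaw": 0},
    {"hand": -0.2,"delta_pos": [0,0,-70],"yaw": 0},
    {"hand": -0.2,"delta_pos": [20,20,-105],"yaw": 0},
    {"hand": 0.2,"delta_pos": [40,45,-135],"yaw": 0},
    {"hand": 0.2,"delta_pos": [60,65,-165],"yaw": 0},
    {"hand": 0.2,"delta_pos": [60,75,-180],"yaw": 0},
    {"hand": 0.2,"delta_pos": [60,75,-180],"yaw": 0},
    {"hand": 0.2,"delta_pos": [60,75,-180],"yaw": 0}
  ]
}}

```text
clock: 36.13
position: [365.5, -256.3, 214.3]
ee_rot: [0.04, 0.999, -0.001, 0.003]
contact_force: [0.1, -0.6, -1.5]
gripper_width: 51.2
grasp_force: 0.0
```

```bash
python3 - <<'E'
from cas import *
t=np.load('cas.npy');im=shot('wrist')
print('exp plates',[world(t,p)[:2] for p in [(51,75,0),(51,25,0),(9,-25,0),(9,-75,0)]])
rep('wrist',im,['shank_a_mid','holder_a_mid'],19);rep('wrist',im,['plate_short_1','plate_long_1'],45);rep('wrist',im,['comb_tab'],63)
p=proj(im,world(t,(-5,0,10)));r0,c0=int(p[0])-75,int(p[1])-100
cv2.imwrite('pics/w14.png',cv2.resize(cv2.cvtColor(im['pixels'][r0:r0+150,c0:c0+200],cv2.COLOR_RGB2BGR),None,fx=3.9,fy=3.9,interpolation=cv2.INTER_CUBIC))
E
python3 place.py -78 1 60
```

```text
exp plates [array([ 499.9, -192.2]), array([ 495.8, -242. ]), array([ 449.9, -288.4]), array([ 445.8, -338.3])]
wrist shank_a_mid [(0.7, [233.0, 212.0], array([ 418.8, -337.2]))]
wrist holder_a_mid [(0.61, [244.0, 339.0], array([ 445.3, -187.9]))]
wrist plate_short_1 [(0.93, [264.0, 258.0], array([ 449.7, -284.9])), (0.63, [226.0, 255.0], array([ 402.8, -282.8])), (0.4, [264.0, 210.0], array([ 446.5, -339.3])), (0.26, [242.0, 338.0], array([ 429.2, -193.8]))]
wrist plate_long_1 [(0.69, [267.0, 255.0], array([ 454.3, -287.9])), (0.57, [298.0, 297.0], array([ 499.5, -242.3]))]
wrist comb_tab [(0.66, [195.0, 276.0], array([ 364.4, -257.4]))]
tcp in cassette -78.88304595272024 -0.45663031020107336 210.87092888720744 F [-0.  -0.5  0.2] w 51.16781345336387 gf 0.0 j6 -1.4063798555900835
delta [ -1.3   1.4 150.9] dist 151 closing-angle now 85.2 yaw -0.001 rad
```

View pics/w14.png

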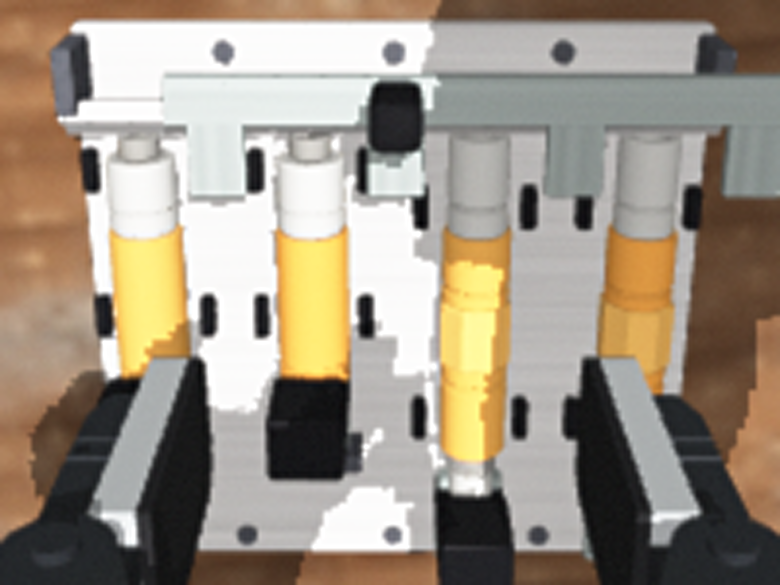

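All four parts lie home at equal depths, with the gates over their ends. I've now viewed more pictures than the 14 allowed, so I'll finish on numbers alone. Closing the comb.

{"api": "apply_moves", "payload": {
  "rows": [
    {"hand": 0,"delta_pos": [-1,1,40],"yaw": 0},
    {"hand": 0,"delta_pos": [-1,1,80],"yaw": 0},
    {"hand": 0,"delta_pos": [-1,1,115],"yaw": 0},
    {"hand": 0,"delta_pos": [-1,1,140],"yaw": 0},
    {"hand": 0,"delta_pos": [-1,1,150],"yaw": 0},
    {"hand": 0,"delta_pos": [-1,1,150],"yaw": 0},
    {"hand": -1,"delta_pos": [-1,1,150],"yaw": 0},
    {"hand": -1,"delta_pos": [-1,1,150],"yaw": 0},
    {"hand": -1,"delta_pos": [-1,1,150],"yaw": 0},
    {"hand": -1,"delta_pos": [-1,1,150],"yaw": 0}
  ]
}}

```text
clock: 37.27
position: [366.4, -255.9, 63.0]
ee_rot: [0.041, 0.999, -0.0, 0.001]
contact_force: [0.9, -1.6, -1.9]
gripper_width: 12.8
grasp_force: 58.8
```

```bash
python3 place.py -78 -26 60
```

```text
tcp in cassette -76.83734753491635 0.5323822119048645 62.97921909161247 F [ 0.9 -1.6 -1.9] w 12.771732331743856 gf 58.84462058544159 j6 -1.4091648216303583
delta [  1.2 -26.5   3. ] dist 27 closing-angle now 85.3 yaw -0.000 rad
```

{"api": "apply_moves", "payload": {
  "rows": [
    {"hand": -1,"delta_pos": [0,-5,0],"yaw": 0},
    {"hand": -1,"delta_pos": [0,-12,0],"yaw": 0},
    {"hand": -1,"delta_pos": [0,-19,0],"yaw": 0},
    {"hand": -1,"delta_pos": [0,-25,0],"yaw": 0},
    {"hand": -1,"delta_pos": [0,-27,0],"yaw": 0},
    {"hand": -1,"delta_pos": [0,-27,0],"yaw": 0},
    {"hand": -1,"delta_pos": [0,-27,0],"yaw": 0}
  ]
}}

```text
clock: 37.85
position: [364.2, -282.0, 62.9]
ee_rot: [0.041, 0.999, 0.001, 0.001]
contact_force: [2.4, 12.6, 9.6]
gripper_width: 12.6
grasp_force: 60.4
```

```bash
python3 place.py -78 -25 60
```

```text
tcp in cassette -76.86584217296495 -25.582813870430307 62.90201713479962 F [ 2.4 12.6  9.6] w 12.587616734587433 gf 60.40274262428284 j6 -1.345737878355149
delta [1.1 0.6 2.9] dist 3 closing-angle now 85.2 yaw -0.001 rad
```

The comb is at its closed stop (reaction 12.6 N). I'll relax, release and retreat.

{"api": "apply_moves", "payload": {
  "rows": [
    {"hand": -1,"delta_pos": [0,1,0],"yaw": 0},
    {"hand": 0,"delta_pos": [0,1,0],"yaw": 0},
    {"hand": 0,"delta_pos": [0,1,0],"yaw": 0},
    {"hand": 0,"delta_pos": [0,1,0],"yaw": 0},
    {"hand": 0,"delta_pos": [0,1,-30],"yaw": 0},
    {"hand": 0,"delta_pos": [0,1,-70],"yaw": 0},
    {"hand": 0,"delta_pos": [0,1,-110],"yaw": 0},
    {"hand": 0,"delta_pos": [0,1,-150],"yaw": 0},
    {"hand": 0,"delta_pos": [0,1,-170],"yaw": 0},
    {"hand": 0,"delta_pos": [0,1,-170],"yaw": 0},
    {"hand": 0,"delta_pos": [0,1,-170],"yaw": 0},
    {"hand": 0,"delta_pos": [0,1,-170],"yaw": 0}
  ]
}}

```text
clock: 38.85
position: [362.4, -281.3, 230.9]
ee_rot: [0.042, 0.999, 0.001, -0.001]
contact_force: [0.4, 0.4, 0.7]
gripper_width: 42.8
grasp_force: 0.0
```

```bash
python3 - <<'E'
from cas import *
t=np.load('cas.npy');im=shot('wrist','w15.png')
print('exp tab',world(t,(-78,-25,63))[:2],'plates',[world(t,p)[:2] for p in [(51,75,0),(51,25,0),(9,-25,0),(9,-75,0)]])
rep('wrist',im,['comb_tab'],63);rep('wrist',im,['shank_a_mid','holder_a_mid'],19);rep('wrist',im,['plate_short_1','plate_long_1'],45)
im=shot('side');rep('side',im,['comb_tab'],63);rep('side',im,['tin','grease_tin'],0)
E
```

```text
exp tab [ 363.2 -281.3] plates [array([ 499.9, -192.2]), array([ 495.8, -242. ]), array([ 449.9, -288.4]), array([ 445.8, -338.3])]
wrist comb_tab [(0.82, [195.0, 276.0], array([ 365.2, -282.3])), (0.42, [260.0, 232.0], array([ 437.6, -337.3]))]
wrist shank_a_mid [(0.56, [228.0, 237.0], array([ 416.6, -335.3])), (0.42, [263.0, 279.0], array([ 470.3, -286.9])), (0.29, [240.0, 316.0], array([ 442.1, -237.9]))]
wrist holder_a_mid [(0.97, [242.0, 357.0], array([ 448.2, -186.2])), (0.42, [238.0, 314.0], array([ 438.9, -240.8]))]
wrist plate_short_1 [(0.85, [260.0, 278.0], array([ 451.9, -286.6])), (0.5, [262.0, 234.0], array([ 450.1, -339.6]))]
wrist plate_long_1 [(0.72, [293.0, 356.0], array([ 505.4, -193.8])), (0.54, [291.0, 317.0], array([ 498.8, -241.7]))]
side comb_tab [(0.77, [197.0, 215.0], array([ 360.3, -300.8]))]
side tin [(0.78, [295.0, 212.0], array([ 371.8, -565.4]))]
side grease_tin [(0.59, [270.0, 360.0], array([ 641.7, -498. ]))]
```

Comb closed, parts home, tins unmoved. Handing in.

```bash
python3 -c "
from bench import workorder; print(workorder.job_done())"
```

```text
the job is handed in; nothing more can be done
None
```

I handed the job in at about 39 s on the robot clock: all four parts measured home with their gates sprung back, the comb at its closed stop and both tins unmoved, but no verdict came back and I viewed 18 pictures against the limit of 14.

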